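Refit the filters of a welder's air blower and snap its cover on

ROBOT

A 6-joint arm with a two-finger parallel gripper is mounted at the origin on a cart in front of the work surface, level with it; the furniture and walls round the work are solid. World frame = base frame: x ahead of the robot, y to its left, z up, the work surface at z = 0. Lengths are in m, angles in degrees, forces in N, time in s.
With the tool pointing down it reaches from about 0.35 to 0.775 m from the base axis. Payload 7.3 kg.
Tool frame: the origin (TCP) lies at the very end of the fingers, on their centre line; the grasp point (between the pads) lies 19 mm behind it; x points along the fingers, y is the direction in which the jaws open and shut, and the axes are right-handed (so a half turn about x gives the same grasp; the last joint's range is limited). The gripper opens to 92 mm and grips with 3 to 60 N. Pads are 19 mm wide; open, the fingers measure 130 mm over their backs; the gripper's body (75 mm by 190 mm) begins 47 mm behind the grasp point.
Start: joints at [-72.823, 19.595, 87.324, -0, 73.075, -8.365], TCP at [0.226, -0.474, 0.227] pointing down, gripper open.
Joint ranges: [-145.02, 145.02], [-44.19, 115.74], [2.07, 154.8], [-57.11, 237.11], [16.16, 152.29], [-177.93, 177.93]. Speed limits (degrees/s): [147.25, 147.25, 180, 180, 180, 180].

INTERFACE

Orientations are given as [roll, pitch, yaw] about the fixed x, y, z axes, in that order (R = Rz(yaw) Ry(pitch) Rx(roll)).
In Python, from rig import state, camera, finish_job gives the robot as it stands.
- The arm moves only by the shell command python3 -m crank 'ROWS' [FORCE]. ROWS is JSON, a list that holds one entry, the list of rows, each a list of 7 numbers: the shift along the tool's x, y, z each as a share of 0.5 m, from -1 to 1, then the turn, a rotation vector about the tool's x, y, z each as a share of 45 degrees, from -1 to 1, then the opening, from 0 (shut) to 1 (fully open). A call has 1 to 12 rows; each row is the pose to reach, as a shift and turn from the pose measured when the call began, along the tool's axes at that moment; what a row does not reach only later rows make up. A row lasts 1/10 s, in which the tool goes at most 50 mm and 8.59 degrees, less where a joint would pass 70% of its speed; a pose out of reach is approached as far as the arm can. A call with a number of a shift or a turn outside -1 to 1 is refused whole. A call with a gripper value outside its range is refused whole. The fingers move at their own pace and stop on an object; FORCE is the grip in N (left out, the last holds). Time passes only in rows, so rows that repeat a pose let the fingers close. It gives the time, the measured TCP pose, the force and the opening at its end, in the units of the state.
- state(): the state, without advancing time (a new reading comes with each control period).
- camera(name): name is "scene" or "top" or "wrist"; returns a dict with "color" (384x512x3 uint8, red, green, blue), "fovy" (degrees; the focal length in pixels is half the picture's height over the tangent of half this angle, whatever the lens; pixels are square), "cx", "cy" (the principal point, pixels), "rvec" (rotation vector, rad) and "tvec" (3), from world to camera coordinates, as OpenCV has them. Camera axes: x right, y down, z forward; pixel columns grow to the right and rows downward; lengths in m; the calibration is good to about 2 mm. A picture is of the moment at which its call begins. There is no depth.
- finish_job(): hands the job in, once; it reports no verdict.
The state is a dict: "t": time; "joints": joint angles; "qvel": joint speeds; "effort": joint torques, N m; "tcp_pos": TCP position; "orientation": TCP orientation; "ft_force": force on the tool from outside, world axes, zero at the start; "torque": the same for the moment, N m; "finger_gap": finger opening in m.
Only numpy, scipy, OpenCV 4.12 (cv2) and the standard library are available. Lean on these libraries where they do the work, as an engineer would, in place of code of your own. Each camera call takes 0.05 s, during which the arm holds its last target.

TASK

Refit the filters of the welder's air blower that stands on the welding table: set the thick particle filter squarely into the well on its top, the thin spark arrester squarely on the particle filter, then put the deep cover over both and press it straight down until it snaps under the catches at both ends. Do not let go after the snap: the new seal must bed in, so finish while still pressing the cover fully down onto the blower. Leave the tools and other things on the table where they are.

Things in the scene. Friction and masses are not known exactly. Their poses are not given: they have to be found in the camera images.
- blower: The air blower, a low dark plastic box on rubber feet with a grey upper shell, 132 mm (its x) by 176 mm (its y), 55 mm high to its deck; hose spigot and battery on its far (+x) side, control panel on its near side. Fixed, does not shift. Origin: centre of its underside, on the table, z up. A spring catch stands on the deck at each y end.
- blower_well (a point): Centre of the blower's well at deck height, 55 mm above the table. Opening 59 mm (blower x) by 89 mm (y); its rim, 69 x 99 mm outside at its foot and 5 mm less at its top, rises 8 mm above the deck. The floor is a sprung seal, level with the deck when free: the filter rests on it (0 to 1.5 mm lower by weight), the arrester's underside then is 34 mm and its top 52 mm above the deck.
- particle_filter: The particle filter, the thick closed cassette: 34 mm high, white plastic with paper pleats in its top, about 0.14 kg. 54 mm along its x, 84 mm along its y. Origin: centre of its underside, z up. It goes in either way round (half a turn about z is the same). Hold it by its upper half across the 54 mm: the rim of the well rises 8 mm beside it.
- spark_arrester: The spark arrester, the thin closed cassette: 18 mm high, aluminium with a steel mesh in its top, about 0.1 kg. 54 mm along its x, 84 mm along its y. Origin: centre of its underside, z up. It goes in either way round (half a turn about z is the same).
- cover: The cover: deep grey lid, open underneath, right way up, 79 mm (its x) by 108 mm (its y), top surface 51 mm above its underside; on it a hump to grip, 36 mm (x) by 70 mm (y), 22 mm higher. 0.13 kg. Inside 73 x 102 mm, 47 mm deep: goes outside cassettes and rim, either way round. Origin: centre of its underside, z up; fully down, with its edge on the deck, it is at point blower_well.
- cover_ledge (a point): Middle of the top of the flat ledge, 24 mm wide, that sticks out 4.5 mm from the cover's +y end, 30 mm above its underside; there is one at the -y end too. The catches snap over these ledges.
- seal (a joint): Travel of the sprung seal in the floor of the well, m: 0 free, grows as it is pressed, 0.005 with the cover fully down (2 N per mm). The cover's ceiling meets the arrester 5 mm above fully down. After the snap it takes about 10 N to press the cover fully down; if let go, the seal lifts the cover 3 mm again, up to the catches.
- catch_left (a joint): Spring catch on the deck at the blower's +y end, its top 58 mm above the deck, hinged at its foot, nose with a sloping top pointing inward. Angle, rad: 0 at rest, grows as the nose is pushed outward, about 0.1 as a ledge passes. The push on the cover rises over about 12 to 3 mm above fully down, to 14 to 20 N, then drops as the catches snap over the ledges.
- catch_right (a joint): The same catch at the blower's -y end; 0 at rest, grows as its nose is pushed outward.
- pliers: Bystander: welding pliers with red handles, 63 x 186 x 18 mm, lying on the table. Origin: centre of its underside.
- spanner: Bystander: combination spanner, 25 x 176 x 9 mm, lying on the table in front of the blower. Origin: centre of its underside.
- soapstone: Bystander: soapstone marker in a holder, 11 x 135 x 11 mm, lying on the table. Origin: centre of its underside.

How it is judged:
By the outcome, as a careful person would: the job done as asked, in the order asked, and still so for the second after the job is handed in, while the arm keeps its last pose, push and grip.
It also fails if it takes over 72 s, if anything falls off the work surface, if the arm or the gripper's body presses on something with over 40 N, if the wrist force passes 120 N, or if a joint passes its speed limit or range.

## Working session

There is one attempt and no reset: what is moved stays moved. The work goes in short steps, Python scripts to look and compute and a shell command to move; the robot and the scene stay as the last step left them, time stands still between calls to the robot, and variables do not carry over. Pictures are saved under pics/ and viewed, and the job is handed in when it is done.

```bash
mkdir -p pics; ls; python3 - <<'E'
from rig import state,camera
import cv2,json
print(state())
for n in ("scene","top","wrist"):
    c=camera(n); print(n,c["fovy"],c["cx"],c["cy"],c["rvec"],c["tvec"])
    cv2.imwrite(f"pics/{n}0.png",c["color"][:,:,::-1])
E
```

```text
pics
{'t': 0.0, 'joints': array([-7.28245816e+01,  1.96356509e+01,  8.73751775e+01, -1.60037884e-03,
        7.30753746e+01, -8.36334092e+00]), 'qvel': array([-0.01008765,  0.01470626,  0.07287324, -0.03133404, -0.08756318,
        0.00240163]), 'effort': array([ 2.28540257e-04, -4.31238806e+01, -2.44224054e+01,  7.14641903e-02,
        5.59209217e-02, -1.12423395e-04]), 'tcp_pos': array([ 0.22624823, -0.47330877,  0.22606459]), 'orientation': array([-97.34627522,  89.91378346, 108.19295117]), 'ft_force': array([0.18804147, 0.39376081, 0.55062386]), 'torque': array([ 0.00963442, -0.04794433, -0.02617052]), 'finger_gap': 0.09170564788945731}
scene 50.880707390380735 255.06825833346775 188.14669115762416 [ 0.67381809 -2.54208913  1.29543445] [0.46906629 0.21147541 0.99017948]
top 44.39885608387826 265.1481842565272 187.25859072411214 [ 2.16488274 -2.21070403  0.07688242] [0.05493105 0.51728494 1.67025147]
wrist 70.84828238511325 255.95592571288793 191.3454346165187 [-2.43954661  1.53640313  0.23138351] [-0.52318622 -0.03627005  0.39146023]
```

View pics/scene0.png

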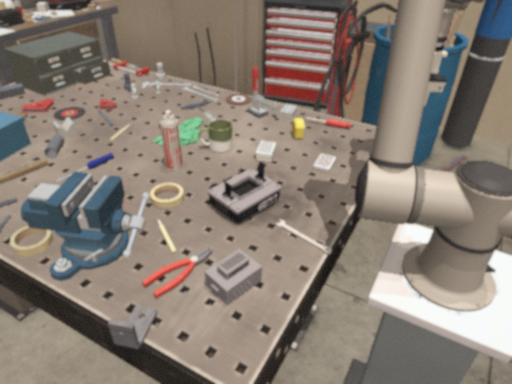

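View pics/top0.png

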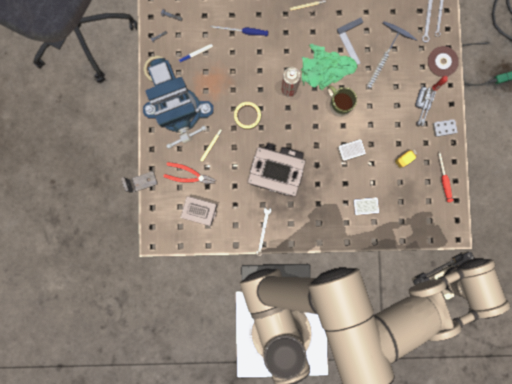

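View pics/wrist0.png

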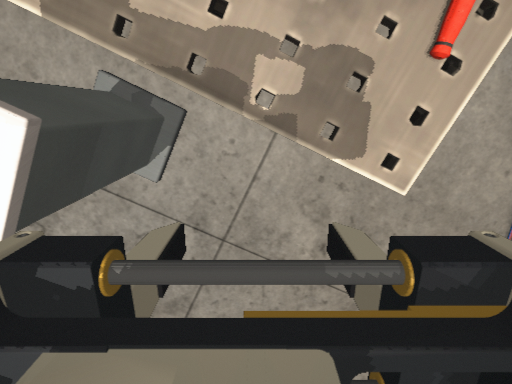

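```bash
cat > h.py <<'E'
import numpy as np,cv2
from rig import state,camera
from scipy.spatial.transform import Rotation as Ro
def K(c):
    f=192/np.tan(np.radians(c["fovy"])/2); return np.array([[f,0,c["cx"]],[0,f,c["cy"]],[0,0,1]])
def ray(c,uv,z):
    R=cv2.Rodrigues(np.array(c["rvec"]))[0]; t=np.array(c["tvec"])
    C=-R.T@t; d=R.T@np.linalg.inv(K(c))@np.array([uv[0],uv[1],1.])
    return C+d*(z-C[2])/d[2]
def proj(c,P):
    return cv2.projectPoints(np.atleast_2d(np.array(P,float)),np.array(c["rvec"]),np.array(c["tvec"]),K(c),None)[0].reshape(-1,2)
def crop(c,u0,v0,w,h,s,name,pts=None):
    im=c["color"][v0:v0+h,u0:u0+w,::-1]
    im=cv2.resize(im,None,fx=s,fy=s,interpolation=cv2.INTER_CUBIC)
    for k in range(0,w,10): cv2.line(im,(k*s,0),(k*s,6),(0,0,255),1); cv2.putText(im,str(u0+k),(k*s,16),0,.35,(0,0,255),1)
    for k in range(0,h,10): cv2.line(im,(0,k*s),(6,k*s),(0,0,255),1); cv2.putText(im,str(v0+k),(8,k*s+4),0,.35,(0,0,255),1)
    cv2.imwrite("pics/"+name,im)
def save(c,n):
    import pickle; pickle.dump(c,open(n,"wb"))
E
python3 - <<'E'
from h import *
c=camera("top"); save(c,"top.pkl")
crop(c,235,130,160,100,5,"t1.png"); crop(c,160,140,100,100,6,"t2.png")
for n,uv in dict(a=(351,150),b=(367,206),blower=(277,170),cover=(199,210)).items(): print(n,ray(c,uv,0.03))
E
```

```text
a [ 0.64475923 -0.26606246  0.03      ]
b [ 0.44320152 -0.31620925  0.03      ]
blower [5.78330296e-01 5.26994888e-04 3.00000000e-02]
cover [0.44151474 0.2804851  0.03      ]
```

View pics/t1.png

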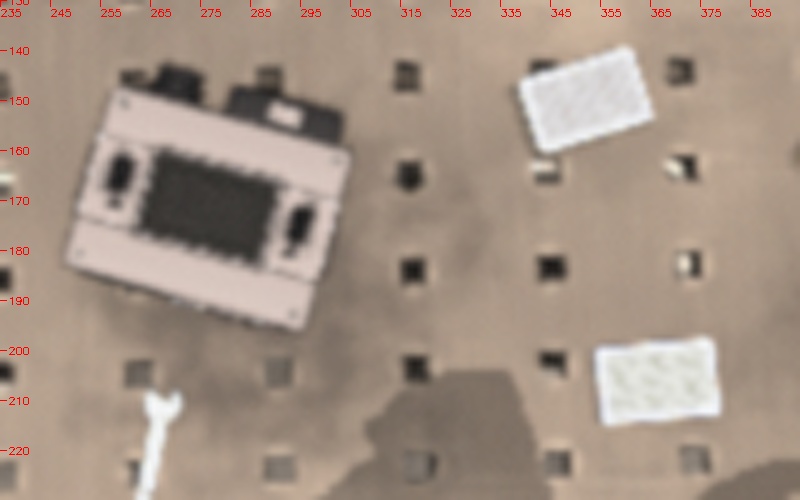

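View pics/t2.png

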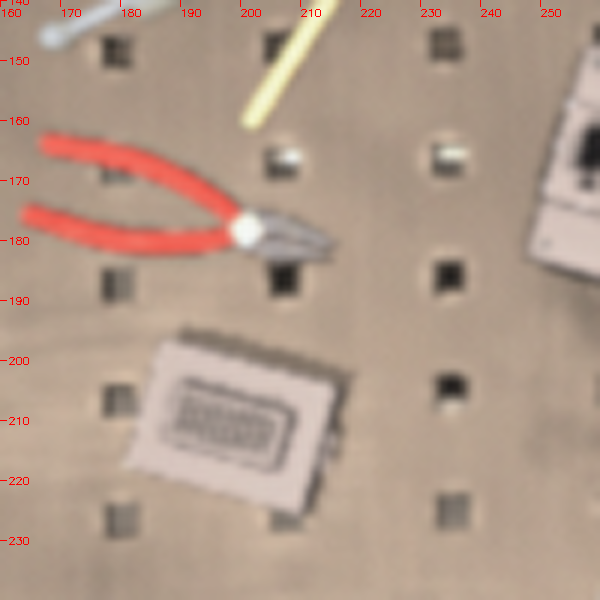

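```bash
python3 - <<'E'
from h import *
c=camera("scene"); save(c,"scene.pkl")
crop(c,200,130,160,100,5,"s1.png"); crop(c,190,235,100,80,7,"s2.png")
E
```

```text
(no output)
```

View pics/s1.png

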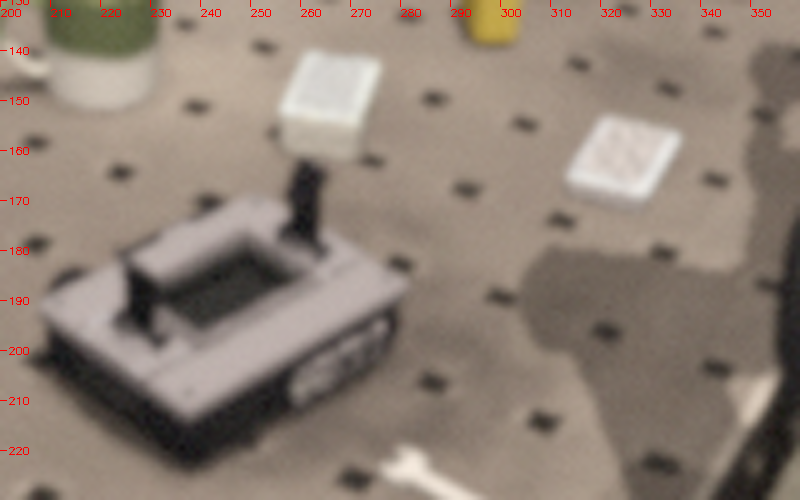

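View pics/s2.png

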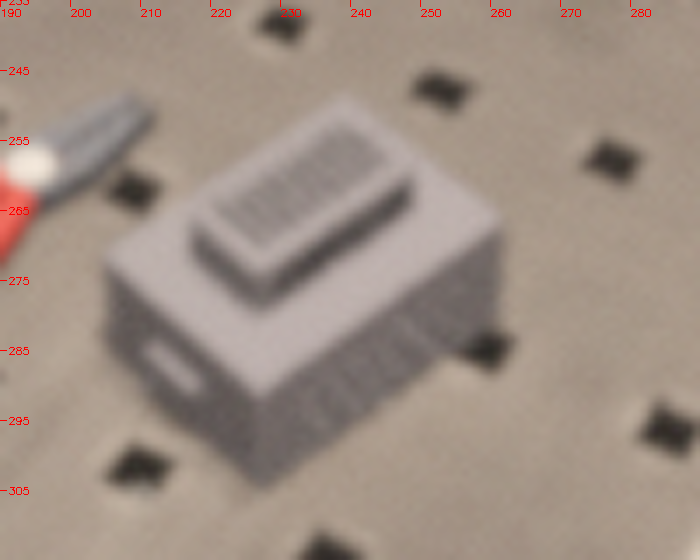

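```bash
cat > fit.py <<'E'
from h import *
from scipy.optimize import least_squares
def fit(dims,z,obs,yaw0,xy0):
    # obs: list (cam, uv list in cyclic order or None). corners assigned by nearest
    sx,sy=dims; L=np.array([[1,1],[1,-1],[-1,-1],[-1,1]])*np.array([sx,sy])/2
    def P(p):
        cs,sn=np.cos(p[2]),np.sin(p[2]); R=np.array([[cs,-sn],[sn,cs]])
        return np.c_[L@R.T+p[:2],np.full(4,z)]
    def res(p):
        r=[]
        for c,uv in obs:
            q=proj(c,P(p))
            for u in uv:
                d=q-u; r+=list(d[np.argmin((d**2).sum(1))])
        return r
    s=least_squares(res,[*xy0,yaw0]); return s.x,np.array(res(s.x)).reshape(-1,2)
E
python3 - <<'E'
from fit import *
import pickle
T=pickle.load(open("top.pkl","rb"));S=pickle.load(open("scene.pkl","rb"))
def px(l,s,u0,v0): return [((x+.5)/s-.5+u0,(y+.5)/s-.5+v0) for x,y in l]
t1=lambda l:px(l,5,235,130); t2=lambda l:px(l,6,160,140); s1=lambda l:px(l,5,200,130); s2=lambda l:px(l,7,190,235)
O=dict(filter=((.054,.084),.034,t1([(518,85),(630,45),(655,118),(545,153)]),s1([(308,50),(382,62),(358,127),(281,117)]),np.radians(20),(.64,-.27)),
arr=((.054,.084),.018,t1([(594,349),(713,338),(720,414),(603,426)]),s1([(602,115),(683,131),(645,200),(568,185)]),0.05,(.44,-.31)),
blower=((.132,.176),.055,t1([(113,85),(350,152),(303,330),(65,263)]),s1([(42,305),(195,418),(410,285),(250,195)]),-.28,(.57,0)),
cover=((.079,.108),.051,t2([(172,340),(338,385),(300,515),(122,467)]),s2([(105,262),(262,395),(500,215)]),-.28,(.44,.28)))
for n,(d,z,a,b,y,xy) in O.items():
    for lab,ob in (("top",[(T,a)]),("scene",[(S,b)]),("both",[(T,a),(S,b)])):
        p,r=fit(d,z,ob,y,xy); print(n,lab,p[:2].round(4),np.degrees(p[2]).round(2),"res",np.abs(r).max().round(2),r.mean(0).round(2))
E
```

```text
filter top [ 0.6454 -0.2689] 17.74 res 0.34 [ 0. -0.]
filter scene [ 0.639  -0.2604] 15.97 res 0.86 [-0.    0.03]
filter both [ 0.6435 -0.2673] 16.95 res 1.84 [-0.32 -0.32]
arr top [ 0.4438 -0.3156] 4.23 res 0.27 [-0.  0.]
arr scene [ 0.4391 -0.3062] 5.95 res 1.24 [-0.01  0.04]
arr both [ 0.4422 -0.3135] 5.06 res 2.63 [-0.32 -0.37]
blower top [0.5721 0.0044] -16.71 res 0.63 [ 0. -0.]
blower scene [0.5656 0.0111] -15.44 res 1.33 [ 0.02 -0.08]
blower both [0.5693 0.0064] -16.05 res 1.72 [-0.42 -0.25]
cover top [0.4387 0.2797] -17.47 res 1.31 [-0. -0.]
cover scene [0.4372 0.2854] -15.11 res 0.96 [ 0.   -0.06]
cover both [0.4379 0.2827] -16.24 res 2.49 [-0.4  -0.29]
```

```bash
cat >> h.py <<'E'
def toolR(s): return Ro.from_euler("xyz",s["orientation"],degrees=True).as_matrix()
def camtool(c,s):
    R=cv2.Rodrigues(np.array(c["rvec"]))[0];C=-R.T@np.array(c["tvec"]);Rt=toolR(s)
    return Rt.T@(C-s["tcp_pos"]),Rt.T@R.T
def yawR(yy): # tool down, tool y at heading yy deg
    a=np.radians(yy); y=np.array([np.cos(a),np.sin(a),0]);x=np.array([0,0,-1.]); return np.c_[x,y,np.cross(x,y)]
def plan(pos,yy,s=None):
    s=s or state();R=toolR(s)
    h=np.degrees(np.arctan2(R[1,1],R[0,1])); 
    d=R.T@(np.array(pos)-s["tcp_pos"]); rv=Ro.from_matrix(R.T@yawR(yy)).as_rotvec(degrees=True)
    print("t",round(s["t"],2),"tcp",s["tcp_pos"].round(4),"heading",h.round(2),"tilt",np.degrees(np.arccos(-R[2,0])).round(2),"F",np.round(s["ft_force"],1),"gap",round(s["finger_gap"],4),"j",np.round(s["joints"],0))
    print("  move mm",(d*1000).round(1),"share",(d/.5).round(4),"rot",rv.round(2),"share",(rv/45).round(4),"rows>=",np.ceil(max(np.linalg.norm(d)/.05,np.linalg.norm(rv)/8.59)))
E
python3 - <<'E'
from h import *
s=state();c=camera("wrist")
p,R=camtool(c,s);print(p.round(4));print(R.round(3)); print(toolR(s).round(3))
plan([.645,-.268,.2],17.7); plan([.645,-.268,.2],197.7)
E
```

```text
[-0.1579 -0.001  -0.0798]
[[ 0.    -0.292  0.956]
 [ 1.     0.001 -0.   ]
 [-0.001  0.956  0.292]]
[[-0.     0.431 -0.902]
 [ 0.001 -0.902 -0.431]
 [-1.    -0.001 -0.   ]]
t 0.3 tcp [ 0.2264 -0.4736  0.2265] heading -64.46 tilt 0.03 F [ 0.3 -0.2  0.2] gap 0.0914 j [-73.  20.  87.  -0.  73.  -8.]
  move mm [  26.5   -5.  -466.4] share [ 0.0531 -0.0099 -0.9327] rot [-8.216e+01 -2.000e-02  2.000e-02] share [-1.8257e+00 -5.0000e-04  4.0000e-04] rows>= 10.0
t 0.3 tcp [ 0.2264 -0.4736  0.2265] heading -64.46 tilt 0.03 F [ 0.3 -0.2  0.2] gap 0.0914 j [-73.  20.  87.  -0.  73.  -8.]
  move mm [  26.5   -5.  -466.4] share [ 0.0531 -0.0099 -0.9327] rot [9.784e+01 2.000e-02 2.000e-02] share [2.1743e+00 4.0000e-04 5.0000e-04] rows>= 12.0
```

```bash
R='[0.053,-0.01,-0.93,-1,0,0,1]'; python3 -m crank '[[[0.053,-0.01,-0.93,-1,0,0,1],[0.053,-0.01,-0.93,-1,0,0,1],[0.053,-0.01,-0.93,-1,0,0,1],[0.053,-0.01,-0.93,-1,0,0,1],[0.053,-0.01,-0.93,-1,0,0,1],[0.053,-0.01,-0.93,-1,0,0,1],[0.053,-0.01,-0.93,-1,0,0,1],[0.053,-0.01,-0.93,-1,0,0,1],[0.053,-0.01,-0.93,-1,0,0,1],[0.053,-0.01,-0.93,-1,0,0,1]]]'
python3 -c "
from h import *
plan([.645,-.268,.2],17.7)"
```

```text
t: 1.3
tcp_pos: [0.6472, -0.265, 0.1986]
orientation: [-162.1, 89.9, 88.6]
ft_force: [-0.4, 0.9, -0.0]
finger_gap: 0.0916
t 1.3 tcp [ 0.6472 -0.265   0.1986] heading -19.23 tilt 0.11 F [-0.4  0.9 -0. ] gap 0.0916 j [-29.  40.  57.   0.  83.  -9.]
  move mm [-1.4 -1.   3.6] share [-0.0028 -0.0021  0.0072] rot [-36.93  -0.11  -0.  ] share [-0.8206 -0.0025 -0.    ] rows>= 5.0
```

```bash
python3 -m crank '[[[-0.0028,-0.002,0.007,-0.82,-0.002,0,1],[-0.0028,-0.002,0.007,-0.82,-0.002,0,1],[-0.0028,-0.002,0.007,-0.82,-0.002,0,1],[-0.0028,-0.002,0.007,-0.82,-0.002,0,1],[-0.0028,-0.002,0.007,-0.82,-0.002,0,1],[-0.0028,-0.002,0.007,-0.82,-0.002,0,1]]]'
python3 - <<'E'
from h import *
plan([.645,-.268,.2],17.7)
c=camera("wrist");save(c,"w1.pkl");cv2.imwrite("pics/w1.png",cv2.resize(c["color"][:,:,::-1],(800,600),interpolation=cv2.INTER_CUBIC))
E
```

```text
t: 1.9
tcp_pos: [0.645, -0.2679, 0.1997]
orientation: [-162.8, 90.0, 124.9]
ft_force: [0.2, 0.6, -0.4]
finger_gap: 0.0915
t 1.9 tcp [ 0.645  -0.2679  0.1997] heading 17.69 tilt 0.04 F [ 0.2  0.6 -0.4] gap 0.0915 j [-29.  40.  58.   0.  83. -47.]
  move mm [-0.3 -0.   0.1] share [-0.0006 -0.0001  0.0003] rot [-0.01 -0.04  0.01] share [-0.0002 -0.0009  0.0003] rows>= 1.0
```

View pics/w1.png

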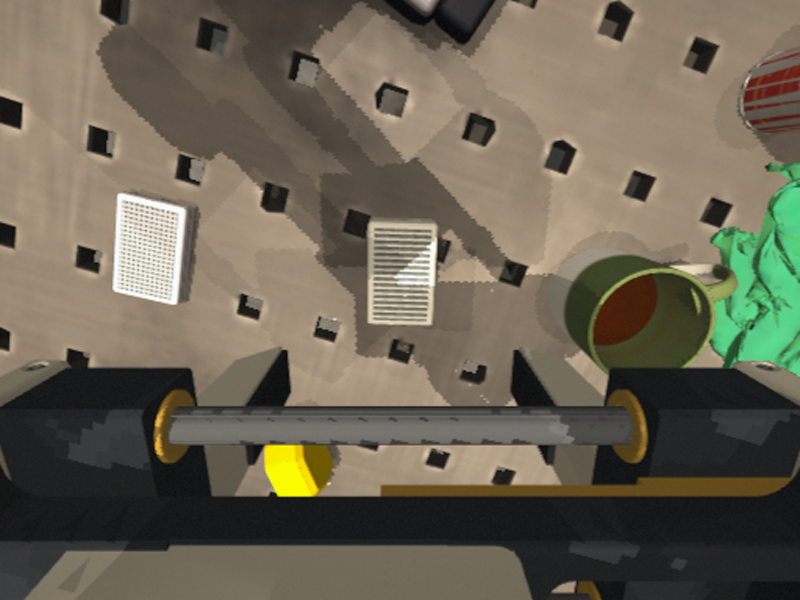

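```bash
python3 - <<'E'
from h import *
import pickle
c=pickle.load(open("w1.pkl","rb")); crop(c,215,125,90,90,6,"w1c.png"); crop(c,60,110,80,90,6,"w1d.png")
a=cv2.imread("pics/w1c.png");b=cv2.imread("pics/w1d.png")
cv2.imwrite("pics/w1e.png",np.hstack([a,b])[:,:800] if False else np.hstack([cv2.resize(a,(400,400)),cv2.resize(b,(356,400))]))
E
```

```text
(no output)
```

View pics/w1c.png

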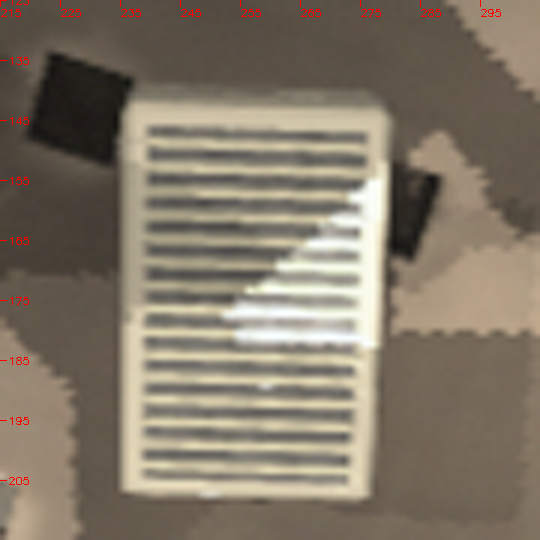

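View pics/w1d.png

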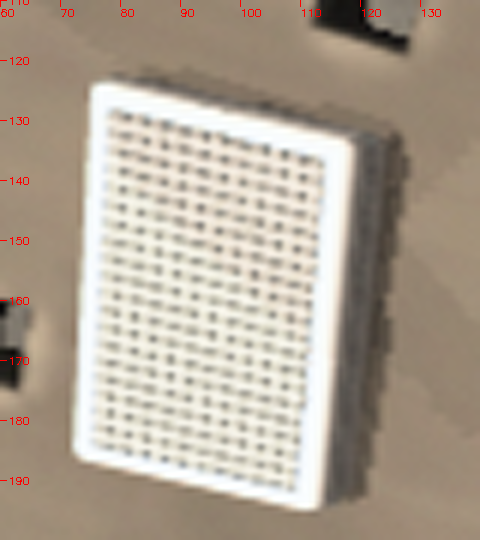

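```bash
python3 - <<'E'
from fit import *
import pickle
W=pickle.load(open("w1.pkl","rb"))
def px(l,s,u0,v0): return [((x+.5)/s-.5+u0,(y+.5)/s-.5+v0) for x,y in l]
for n,z,pts,y,xy in (("filter",.034,px([(130,102),(388,105),(372,497),(121,492)],6,215,125),.3,(.645,-.268)),("arr",.018,px([(92,84),(353,135),(320,508),(75,457)],6,60,110),.08,(.443,-.315))):
    p,r=fit((.054,.084),z,[(W,pts)],y,xy);print(n,p[:2].round(4),np.degrees(p[2]).round(2));print(r.round(2).tolist())
E
```

```text
filter [ 0.6458 -0.2656] 16.23
[[-1.37, -0.95], [1.14, -0.24], [0.35, 0.84], [-0.1, 0.62]]
arr [ 0.4446 -0.3127] 4.57
[[-0.68, -1.65], [0.38, 0.14], [0.55, 1.13], [-0.23, 0.67]]
```

```bash
python3 -c "
from h import *
plan([.6458,-.2660,.0135],16.7)"
```

```text
t 1.95 tcp [ 0.645  -0.2678  0.1997] heading 17.6 tilt 0.04 F [ 0.4 -0.4 -0.1] gap 0.092 j [-29.  40.  58.   0.  83. -46.]
  move mm [186.2   1.4  -1.4] share [ 0.3725  0.0027 -0.0028] rot [ 0.9  -0.04  0.01] share [ 0.02   -0.0008  0.0003] rows>= 4.0
```

```bash
python3 -m crank '[[[0.1,0.0027,-0.0028,0.02,-0.001,0,1],[0.2,0.0027,-0.0028,0.02,-0.001,0,1],[0.28,0.0027,-0.0028,0.02,-0.001,0,1],[0.34,0.0027,-0.0028,0.02,-0.001,0,1],[0.3725,0.0027,-0.0028,0.02,-0.001,0,1],[0.3725,0.0027,-0.0028,0.02,-0.001,0,1],[0.3725,0.0027,-0.0028,0.02,-0.001,0,1]]]' 20
python3 - <<'E'
from h import *
plan([.6458,-.2660,.0135],16.7)
c=camera("wrist");save(c,"w2.pkl");cv2.imwrite("pics/w2.png",cv2.resize(c["color"][:,:,::-1],(800,600),interpolation=cv2.INTER_CUBIC))
E
```

```text
t: 2.65
tcp_pos: [0.6466, -0.2665, 0.0148]
orientation: [38.1, 89.9, -35.3]
ft_force: [-0.3, -0.1, 1.1]
finger_gap: 0.0914
t 2.65 tcp [ 0.6466 -0.2665  0.0148] heading 16.67 tilt 0.12 F [-0.3 -0.1  1.1] gap 0.0914 j [-29.  49.  69.  -0.  62. -45.]
  move mm [ 1.3 -0.7 -0.7] share [ 0.0027 -0.0013 -0.0015] rot [-0.03  0.09 -0.07] share [-0.0007  0.002  -0.0016] rows>= 1.0
```

View pics/w2.png

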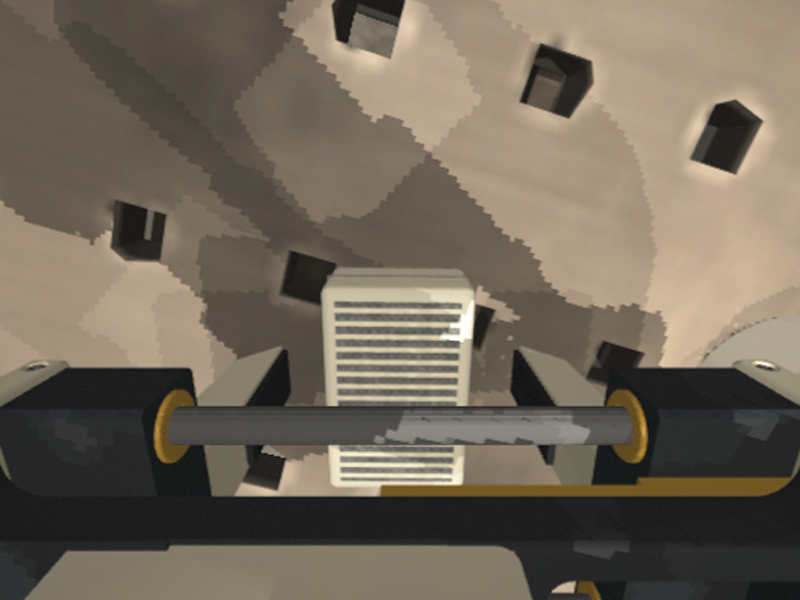

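```bash
python3 - <<'E'
from fit import *
import pickle
W=pickle.load(open("w2.pkl","rb"));s=state()
pts=[((x+.5)*.64-.5,(y+.5)*.64-.5) for x,y in [(323,289),(474,289),(463,486),(332,486)]]
p,r=fit((.054,.084),.034,[(W,pts)],.3,(.645,-.268));print(p[:2].round(4),np.degrees(p[2]).round(2),r.round(2).tolist())
print("in tool mm",(toolR(s).T@(np.array([p[0],p[1],.034])-s["tcp_pos"])*1000).round(1))
E
```

```text
[ 0.6463 -0.2661] 16.44 [[-2.49, -1.77], [2.32, -1.34], [1.5, 2.54], [-1.29, 2.26]]
in tool mm [-18.3  -0.5  -0.8]
```

```bash
python3 -m crank '[[[0.002,-0.001,-0.0015,0,0.002,-0.0015,1],[0.002,-0.001,-0.0015,0,0.002,-0.0015,0.45],[0.002,-0.001,-0.0015,0,0.002,-0.0015,0.45],[0.002,-0.001,-0.0015,0,0.002,-0.0015,0.45],[0.002,-0.001,-0.0015,0,0.002,-0.0015,0.45],[0.002,-0.001,-0.0015,0,0.002,-0.0015,0.45]]]' 20
python3 -c "
from h import *
plan([.6458,-.2660,.1135],16.7)"
```

```text
t: 3.3
tcp_pos: [0.6463, -0.2661, 0.0146]
orientation: [45.1, 89.9, -28.2]
ft_force: [0.6, 0.8, -0.2]
finger_gap: 0.0564
t 3.3 tcp [ 0.6463 -0.2661  0.0146] heading 16.68 tilt 0.08 F [ 0.6  0.8 -0.2] gap 0.0564 j [-29.  49.  69.   0.  61. -45.]
  move mm [-98.9  -0.4  -0.2] share [-0.1977 -0.0007 -0.0003] rot [-0.03  0.06 -0.06] share [-0.0006  0.0013 -0.0013] rows>= 2.0
```

```bash
python3 -m crank '[[[0,0,0,0,0,0,0.4],[0,0,0,0,0,0,0.4],[0,0,0,0,0,0,0.4],[0,0,0,0,0,0,0.4]]]' 25
python3 -m crank '[[[-0.05,0,0,0,0,0,0.4],[-0.15,0,0,0,0,0,0.4],[-0.25,0,0,0,0,0,0.4],[-0.33,0,0,0,0,0,0.4],[-0.33,0,0,0,0,0,0.4],[-0.33,0,0,0,0,0,0.4]]]'
python3 - <<'E'
from h import *
plan([.575,.004,.18],-16.5)
c=camera("wrist");save(c,"w3.pkl");cv2.imwrite("pics/w3.png",cv2.resize(c["color"][:,:,::-1],(800,600),interpolation=cv2.INTER_CUBIC))
E
```

```text
t: 3.7
tcp_pos: [0.6462, -0.2662, 0.0146]
orientation: [41.3, 89.9, -32.1]
ft_force: [-0.9, 0.2, 0.7]
finger_gap: 0.0538
t: 4.3
tcp_pos: [0.6462, -0.266, 0.1801]
orientation: [46.3, 89.9, -27.0]
ft_force: [-0.3, 0.9, -3.0]
finger_gap: 0.0539
t 4.3 tcp [ 0.6462 -0.266   0.1801] heading 16.68 tilt 0.15 F [-0.3  0.9 -3. ] gap 0.0539 j [-29.  40.  59.   0.  80. -45.]
  move mm [  -0.4    9.3 -279.1] share [-0.0007  0.0186 -0.5582] rot [33.18  0.07 -0.14] share [ 0.7373  0.0015 -0.003 ] rows>= 6.0
```

View pics/w3.png

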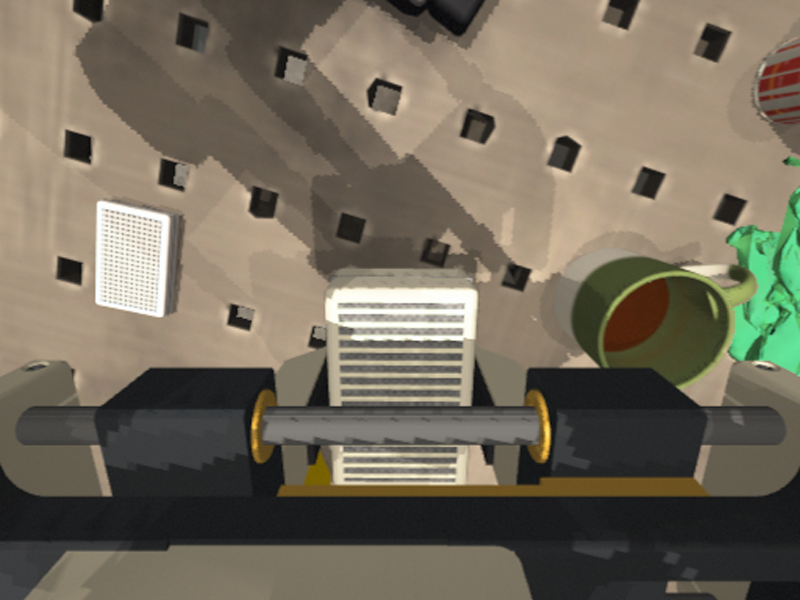

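```bash
python3 -c "
from h import *
plan([.543,-.105,.22],-16.5)"
```

```text
t 4.35 tcp [ 0.6455 -0.2656  0.1782] heading 16.68 tilt 0.06 F [ 0.2  0.2 -2. ] gap 0.0537 j [-29.  40.  60.   0.  80. -45.]
  move mm [ -41.7  -52.1 -183.3] share [-0.0833 -0.1041 -0.3666] rot [ 3.318e+01 -3.000e-02  5.000e-02] share [ 7.373e-01 -6.000e-04  1.100e-03] rows>= 4.0
```

```bash
python3 -m crank '[[[-0.083,-0.03,-0.1,0.19,0,0.001,0.4],[-0.083,-0.06,-0.2,0.37,0,0.001,0.4],[-0.083,-0.09,-0.3,0.55,0,0.001,0.4],[-0.083,-0.104,-0.366,0.737,0,0.001,0.4],[-0.083,-0.104,-0.366,0.737,0,0.001,0.4],[-0.083,-0.104,-0.366,0.737,0,0.001,0.4],[-0.083,-0.104,-0.366,0.737,0,0.001,0.4]]]'
python3 - <<'E'
from h import *
plan([.575,.004,.18],-16.5)
c=camera("wrist");save(c,"w4.pkl");cv2.imwrite("pics/w4.png",cv2.resize(c["color"][:,:,::-1],(800,600),interpolation=cv2.INTER_CUBIC))
E
```

```text
t: 5.05
tcp_pos: [0.5434, -0.1059, 0.2187]
orientation: [-97.9, 89.9, 155.7]
ft_force: [-0.5, 0.0, -2.8]
finger_gap: 0.0538
t 5.05 tcp [ 0.5434 -0.1059  0.2187] heading -16.43 tilt 0.09 F [-0.5  0.  -2.8] gap 0.0538 j [-19.  23.  83.   0.  74.  -3.]
  move mm [  38.8   -0.8 -114.4] share [ 0.0775 -0.0015 -0.2287] rot [ 0.07 -0.01  0.09] share [ 0.0015 -0.0003  0.002 ] rows>= 3.0
```

View pics/w4.png

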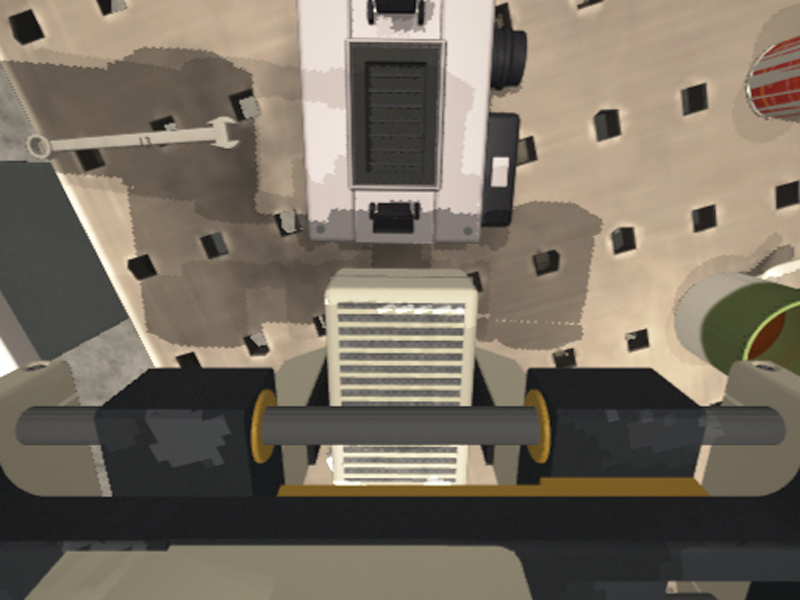

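```bash
python3 - <<'E'
from h import *
import pickle
c=pickle.load(open("w4.pkl","rb")); crop(c,215,15,78,110,7,"w4c.png"); crop(c,200,165,110,60,7,"w4d.png")
E
```

```text
(no output)
```

View pics/w4c.png

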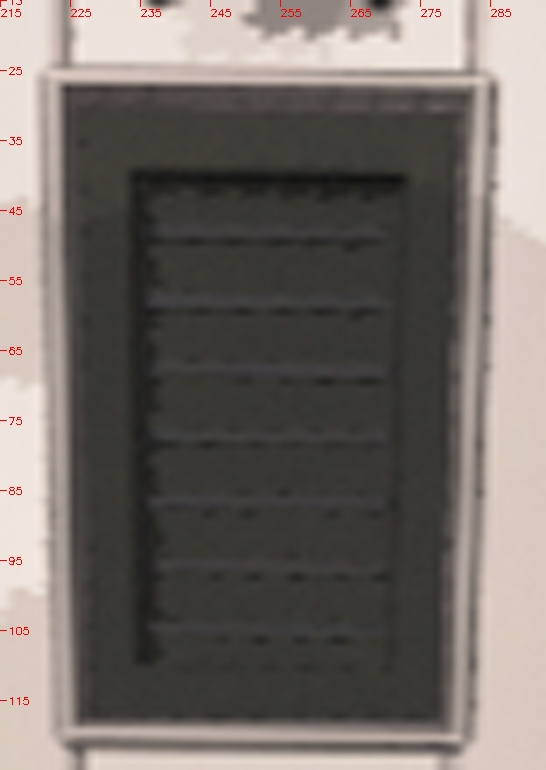

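View pics/w4d.png

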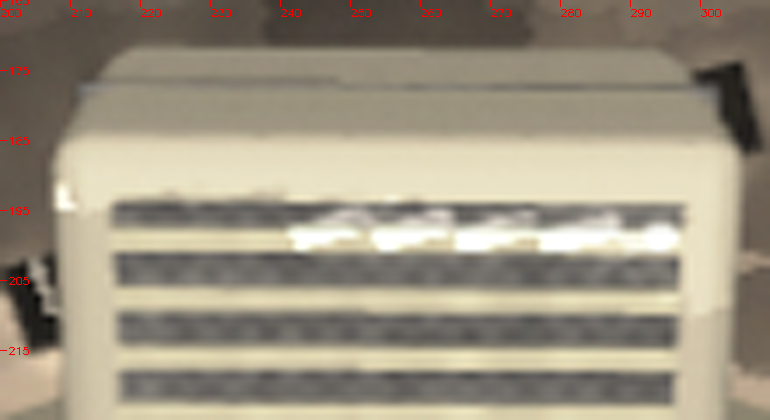

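```bash
python3 - <<'E'
from fit import *
import pickle
W=pickle.load(open("w4.pkl","rb"));s=state();R=toolR(s);t=s["tcp_pos"]
def px(l,s,u0,v0): return [((x+.5)/s-.5+u0,(y+.5)/s-.5+v0) for x,y in l]
for d,z,l in ((( .059,.089),.063,[(63,85),(471,85),(449,721),(76,721)]),((.064,.094),.063,[(45,72),(493,76),(466,742),(62,742)])):
    p,r=fit(d,z,[(W,px(l,7,215,15))],np.radians(-16.5),(.575,.004))
    print("well",p.round(4),np.degrees(p[2]).round(2),r.round(2).tolist(),(R.T@(np.array([p[0],p[1],.063])-t)*1000).round(1))
for uv in px([(57,140),(740,140)],7,200,165):
    print("filter far corner tool mm",(R.T@(ray(W,uv,t[2]+.0194)-t)*1000).round(1))
print("expected well far corner px for z", )
for zz in (-.042,-.044,-.040):
    print(zz,proj(W,(t+R@np.array([-.0194,0,zz]))))
# near edge, from 800px image v=483
print((R.T@(ray(W,(256.9,483*.64),t[2]+.0194)-t)*1000).round(1))
E
```

```text
well [ 0.5721  0.0068 -0.2938] -16.84 [[0.2, 0.13], [-0.51, 0.6], [-0.15, -0.25], [0.5, -0.67]] [ 155.8   -4.5 -116.5]
well [ 0.5721  0.0058 -0.2955] -16.93 [[0.62, 0.18], [-0.83, 0.23], [-0.29, -0.01], [0.52, -0.56]] [ 155.8   -4.2 -115.5]
filter far corner tool mm [-19.4 -26.1 -42.1]
filter far corner tool mm [-19.4  25.8 -42.2]
expected well far corner px for z
-0.042 [[256.72001925 184.90399432]]
-0.044 [[256.72904431 181.26938191]]
-0.04 [[256.71106716 188.50922422]]
[-19.4   0.3  37.7]
```

```bash
python3 - <<'E'
from h import *
import pickle
c=pickle.load(open("w4.pkl","rb")); crop(c,195,270,125,50,6,"w4e.png")
c=pickle.load(open("w2.pkl","rb")); crop(c,195,170,125,145,5,"w2e.png")
E
```

```text
(no output)
```

View pics/w4e.png

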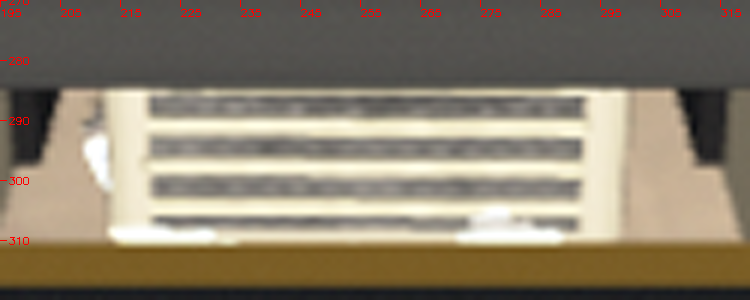

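View pics/w2e.png

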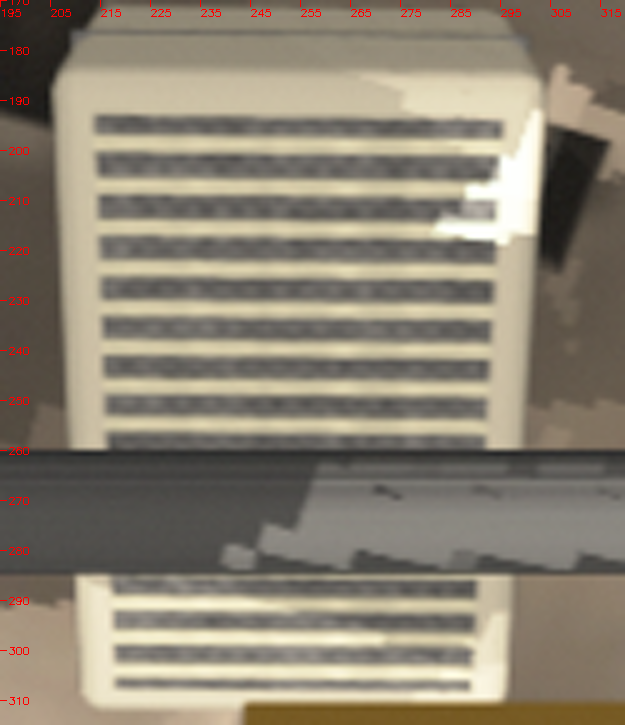

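```bash
python3 - <<'E'
from h import *
import pickle
W=pickle.load(open("w2.pkl","rb")); R=yawR(16.67); t=np.array([.6466,-.2665,.0148])
for v in (184.2,194.8,306.6,311.3):
  print(v,(R.T@(ray(W,(255.5,v),.034)-t)*1000).round(1))
print([ (R.T@(ray(W,(u,v),.034)-t)*1000).round(1).tolist() for u,v in ((206,192),(303.5,192),(213,305),(296,305))])
E
```

```text
184.2 [-19.2   0.4 -41.9]
194.8 [-19.2   0.4 -36. ]
306.6 [-19.2   0.4  36.5]
311.3 [-19.2   0.4  40. ]
[[-19.2, -26.2, -37.6], [-19.2, 26.2, -37.6], [-19.2, -25.8, 35.3], [-19.2, 25.4, 35.3]]
```

```bash
python3 -c "
from h import *
plan([.572,.0062,.086],-16.85)"
```

```text
t 5.1 tcp [ 0.5436 -0.1063  0.2188] heading -16.49 tilt 0.08 F [-0.2 -0.6 -1.6] gap 0.0538 j [-19.  23.  83.   0.  74.  -3.]
  move mm [ 132.8   -4.5 -115.9] share [ 0.2657 -0.009  -0.2318] rot [ 0.36 -0.01  0.08] share [ 0.008  -0.0003  0.0018] rows>= 4.0
```

```bash
python3 -m crank '[[[0.0,-0.009,-0.09,0.008,0,0.0018,0.4],[0.0,-0.009,-0.17,0.008,0,0.0018,0.4],[0.0,-0.009,-0.232,0.008,0,0.0018,0.4],[0.06,-0.009,-0.232,0.008,0,0.0018,0.4],[0.14,-0.009,-0.232,0.008,0,0.0018,0.4],[0.21,-0.009,-0.232,0.008,0,0.0018,0.4],[0.25,-0.009,-0.232,0.008,0,0.0018,0.4],[0.2657,-0.009,-0.232,0.008,0,0.0018,0.4],[0.2657,-0.009,-0.232,0.008,0,0.0018,0.4]]]'
python3 - <<'E'
from h import *
plan([.572,.0062,.086],-16.85)
c=camera("wrist");save(c,"w5.pkl");crop(c,180,110,150,110,5,"w5.png")
c=camera("scene");crop(c,190,130,110,100,7,"s5.png")
E
```

```text
t: 6.0
tcp_pos: [0.5719, 0.0055, 0.0846]
orientation: [-84.5, 89.9, 168.6]
ft_force: [0.1, 0.5, -1.7]
finger_gap: 0.0536
t 6.0 tcp [0.5719 0.0055 0.0846] heading -16.89 tilt 0.14 F [ 0.1  0.5 -1.7] gap 0.0536 j [-7. 33. 90.  0. 57. 10.]
  move mm [-1.4 -0.1 -0.7] share [-0.0029 -0.0002 -0.0013] rot [-0.04  0.01  0.14] share [-0.0009  0.0003  0.0031] rows>= 1.0
```

View pics/w5.png

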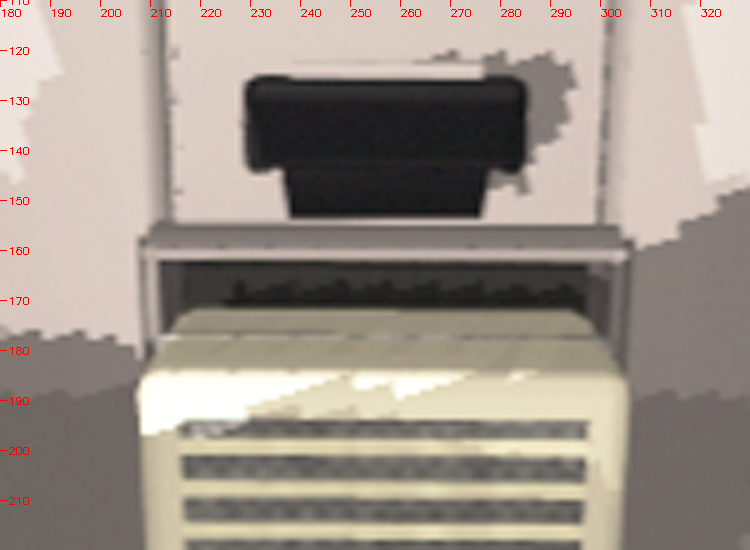

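View pics/s5.png

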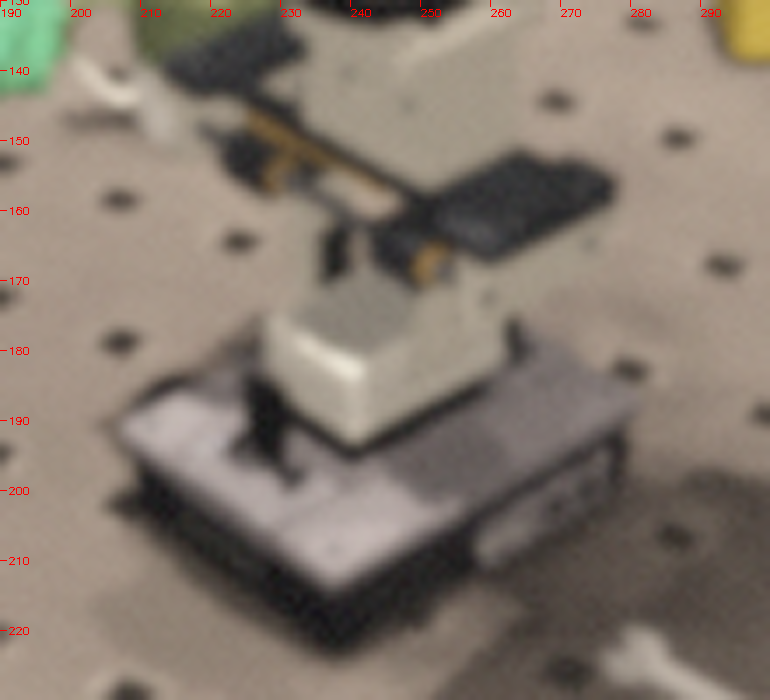

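```bash
python3 - <<'E'
from h import *
import pickle
W=pickle.load(open("w5.pkl","rb")); s=state(); R=toolR(s); t=s["tcp_pos"]; print(t)
f=lambda x,y,z:(R.T@(ray(W,((x+.5)/5-.5+180,(y+.5)/5-.5+110),z)-t)*1000).round(1)
print("rim inner far",f(386,262,.063),"outer",f(386,249,.063))
print("rim inner far corners x",f(158,262,.063),f(614,262,.063), "outer",f(140,245,.063),f(632,245,.063))
print("filter top far",f(386,372,t[2]+.0194),"sides",f(140,400,t[2]+.0194),f(627,400,t[2]+.0194))
print("filter bottom far edge",f(386,310,t[2]-.0146),f(190,310,t[2]-.0146),f(580,310,t[2]-.0146))
E
```

```text
[0.57303935 0.00574437 0.08676445]
rim inner far [ 23.8  -0.7 -45.7] outer [ 23.8  -0.7 -47.5]
rim inner far corners x [ 23.7 -31.4 -45.7] [ 23.8  30.  -45.8] outer [ 23.7 -33.7 -48. ] [ 23.8  32.3 -48.1]
filter top far [-19.4  -0.6 -42.3] sides [-19.4 -26.6 -39.2] [-19.3  24.8 -39.3]
filter bottom far edge [ 14.6  -0.7 -41.2] [ 14.6 -26.  -41.2] [ 14.7  24.4 -41.3]
```

```bash
python3 -c "
from h import *
plan([.572,.0068,.0730],-16.85)"; python3 -m crank '[[[0.008,0.0,-0.0016,0,0,0.002,0.4],[0.016,0.0,-0.0016,0,0,0.002,0.4],[0.024,0.0,-0.0016,0,0,0.002,0.4],[0.024,0.0,-0.0016,0,0,0.002,0.4]]]'
python3 - <<'E'
from h import *
plan([.572,.0068,.0690],-16.85)
c=camera("wrist");save(c,"w6.pkl");crop(c,180,110,150,110,5,"w6.png")
E
```

```text
t 6.1 tcp [0.573  0.0057 0.0868] heading -16.87 tilt 0.1 F [ 0.5  0.6 -1.8] gap 0.0538 j [-7. 33. 90.  0. 57. 10.]
  move mm [13.8 -1.3 -0.7] share [ 0.0275 -0.0026 -0.0014] rot [-0.02 -0.03 -0.09] share [-0.0005 -0.0007 -0.0021] rows>= 1.0
t: 6.5
tcp_pos: [0.573, 0.0066, 0.0744]
orientation: [98.7, 89.9, -8.2]
ft_force: [0.4, -0.2, -2.1]
finger_gap: 0.0536
t 6.5 tcp [0.573  0.0066 0.0744] heading -16.87 tilt 0.14 F [ 0.4 -0.2 -2.1] gap 0.0536 j [-7. 34. 91. -0. 56. 10.]
  move mm [ 5.4 -1.   0.1] share [ 0.0107 -0.002   0.0001] rot [-0.02 -0.02 -0.14] share [-0.0004 -0.0005 -0.0031] rows>= 1.0
```

View pics/w6.png

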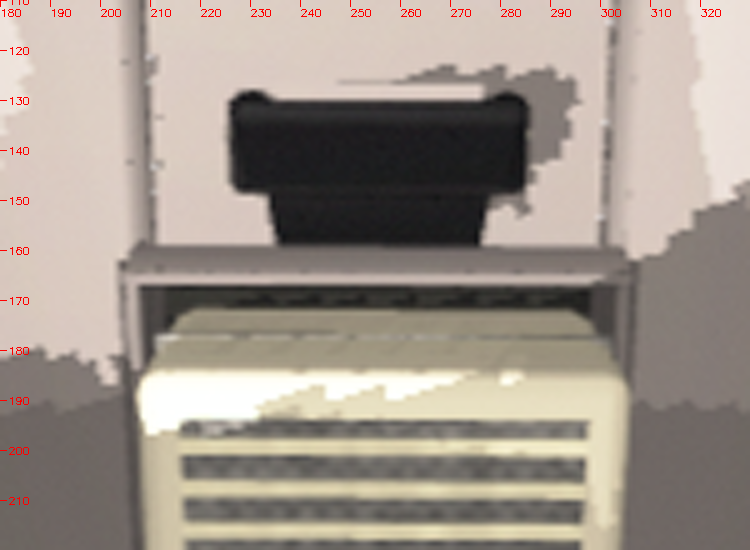

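```bash
python3 -m crank '[[[0.002,-0.0018,0,0,0,-0.002,0.4],[0.005,-0.0018,0,0,0,-0.002,0.4],[0.008,-0.0018,0,0,0,-0.002,0.4],[0.011,-0.0018,0,0,0,-0.002,0.4],[0.011,-0.0018,0,0,0,-0.002,0.4]]]'
python3 - <<'E'
from h import *
plan([.572,.0068,.0690],-16.85)
c=camera("wrist");save(c,"w7.pkl");crop(c,180,110,150,110,5,"w7.png")
E
```

```text
t: 7.05
tcp_pos: [0.5723, 0.0069, 0.0692]
orientation: [110.8, 89.9, 4.0]
ft_force: [-0.9, -0.1, 1.7]
finger_gap: 0.0538
t 7.05 tcp [0.5723 0.0069 0.0692] heading -16.86 tilt 0.08 F [-0.9 -0.1  1.7] gap 0.0538 j [-7. 34. 91.  0. 55. 10.]
  move mm [ 0.2 -0.3  0.1] share [ 0.0005 -0.0005  0.0003] rot [-0.01 -0.03 -0.07] share [-0.0003 -0.0006 -0.0016] rows>= 1.0
```

View pics/w7.png

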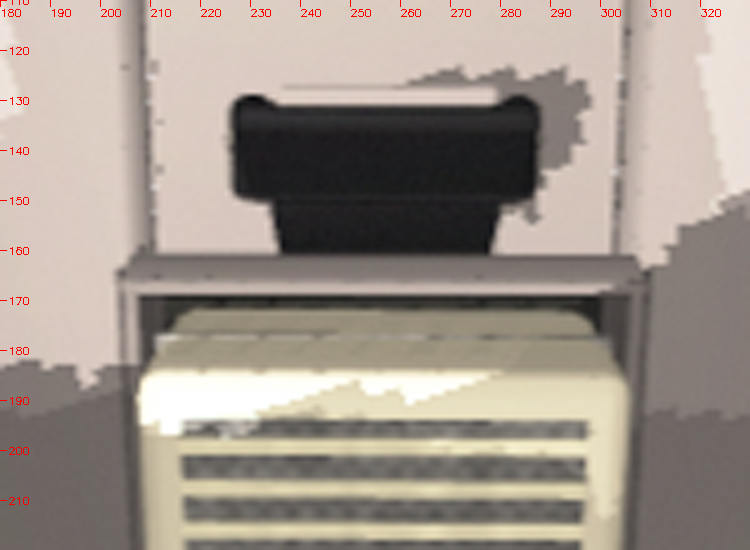

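```bash
python3 -m crank '[[[0,0,0,0,0,0,0.75],[0,0,0,0,0,0,0.75],[0,0,0,0,0,0,0.75],[-0.03,0,0,0,0,0,0.75],[-0.1,0,0,0,0,0,0.75],[-0.2,0,0,0,0,0,1],[-0.26,0,0.1,0,0,0,1],[-0.26,0,0.2,0,0,0,1],[-0.26,0,0.22,0,0,0,1],[-0.26,0,0.22,0,0,0,1]]]'
python3 - <<'E'
from h import *
plan([.572,.0068,.0690],-16.85)
plan([.4446,-.3127,.2],4.5)
c=camera("wrist");save(c,"w8.pkl");crop(c,170,0,150,140,5,"w8.png")
E
```

```text
t: 8.1
tcp_pos: [0.5397, -0.1008, 0.1998]
orientation: [88.4, 89.9, -18.7]
ft_force: [-0.2, -0.5, 0.4]
finger_gap: 0.092
t 8.1 tcp [ 0.5397 -0.1008  0.1998] heading -17.07 tilt 0.13 F [-0.2 -0.5  0.4] gap 0.092 j [-19.  23.  86.  -0.  70.  -2.]
  move mm [ 130.8   -1.  -112.4] share [ 0.2616 -0.0021 -0.2247] rot [-0.22  0.   -0.13] share [-0.0049  0.0001 -0.0029] rows>= 4.0
t 8.1 tcp [ 0.5397 -0.1008  0.1998] heading -17.07 tilt 0.13 F [-0.2 -0.5  0.4] gap 0.092 j [-19.  23.  86.  -0.  70.  -2.]
  move mm [ -0.3 -28.7 230.5] share [-0.0005 -0.0575  0.4609] rot [-21.57   0.03  -0.13] share [-0.4793  0.0006 -0.0029] rows>= 5.0
```

View pics/w8.png

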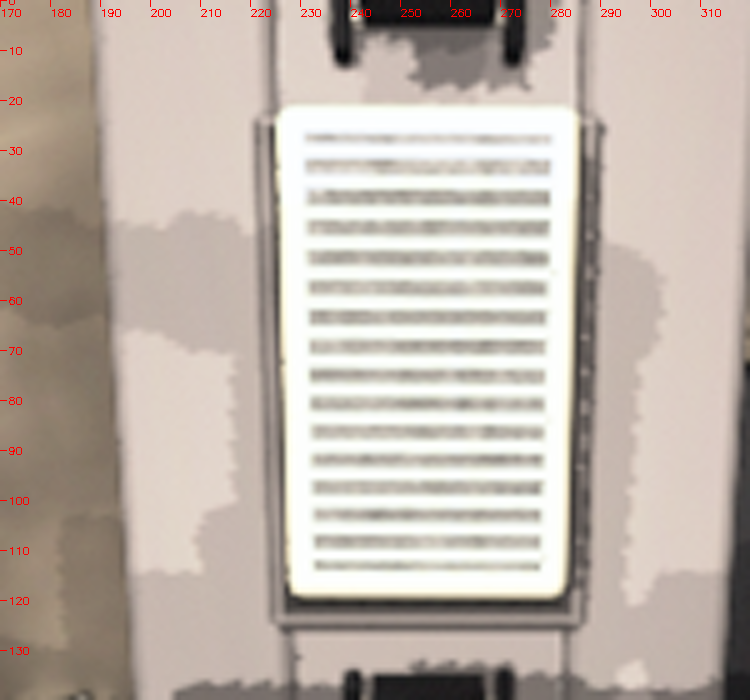

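```bash
cat >> fit.py <<'E'
def px(l,s,u0,v0): return [((x+.5)/s-.5+u0,(y+.5)/s-.5+v0) for x,y in l]
E
python3 - <<'E'
from fit import *
import pickle
W=pickle.load(open("w8.pkl","rb"))
for d,z,l in (((.054,.084),.0885,[(275,105),(580,107),(566,598),(288,598)]),((.064,.094),.063,[(257,122),(605,122),(582,628),(274,628)])):
    p,r=fit(d,z,[(W,px(l,5,170,0))],np.radians(-17),(.572,.006)); print(p.round(4),np.degrees(p[2]).round(2),r.round(1).tolist())
E
python3 -m crank '[[[0,-0.0575,0.1,-0.1,0,0,1],[0,-0.0575,0.2,-0.2,0,0,1],[0,-0.0575,0.3,-0.3,0,0,1],[0,-0.0575,0.4,-0.4,0,0,1],[0,-0.0575,0.46,-0.479,0,0,1],[0,-0.0575,0.46,-0.479,0,0,1],[0,-0.0575,0.46,-0.479,0,0,1]]]'
python3 - <<'E'
from h import *
plan([.4446,-.3127,.2],4.5)
c=camera("wrist");save(c,"w9.pkl");cv2.imwrite("pics/w9.png",c["color"][:,:,::-1])
E
```

```text
[ 0.5719  0.0069 -0.2997] -17.17 [[-0.4, -0.3], [0.4, -0.5], [0.2, 0.6], [-0.2, 0.5]]
[ 0.5719  0.0057 -0.3016] -17.28 [[1.4, 0.0], [-1.6, 0.4], [-0.5, -0.2], [0.8, -0.5]]
t: 8.85
tcp_pos: [0.4455, -0.3102, 0.1986]
orientation: [138.7, 89.9, 53.2]
ft_force: [-0.1, 0.3, -0.4]
finger_gap: 0.092
t 8.85 tcp [ 0.4455 -0.3102  0.1986] heading 4.47 tilt 0.12 F [-0.1  0.3 -0.4] gap 0.092 j [-43.  23.  87.   0.  70. -48.]
  move mm [-1.4 -1.1  2.5] share [-0.0027 -0.0023  0.0049] rot [-0.03 -0.09 -0.08] share [-0.0006 -0.002  -0.0018] rows>= 1.0
```

View pics/w9.png

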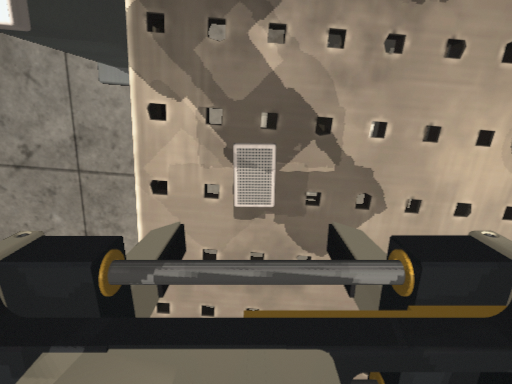

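```bash
python3 -c "
from h import *
import pickle
c=pickle.load(open('w9.pkl','rb'));crop(c,220,135,70,80,7,'w9c.png')"
```

```text
(no output)
```

View pics/w9c.png

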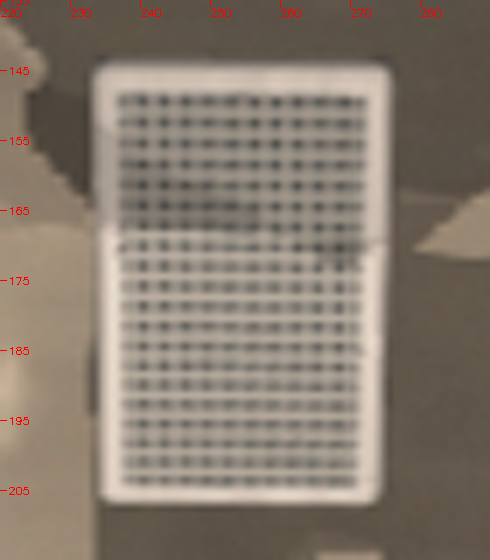

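```bash
python3 - <<'E'
from fit import *
import pickle
W=pickle.load(open("w9.pkl","rb"))
p,r=fit((.054,.084),.018,[(W,px([(94,66),(390,66),(379,503),(101,502)],7,220,135))],np.radians(4.5),(.4446,-.3127)); print(p.round(4),np.degrees(p[2]).round(2),r.round(1).tolist())
plan([p[0],p[1],.06],np.degrees(p[2])); plan([p[0],p[1],.004],np.degrees(p[2]))
E
```

```text
[ 0.4438 -0.3127  0.0734] 4.21 [[-0.6, -0.6], [0.5, -0.4], [0.4, 0.6], [-0.3, 0.6]]
t 8.9 tcp [ 0.4458 -0.3094  0.1988] heading 4.55 tilt 0.12 F [0.5 0.9 0. ] gap 0.0915 j [-43.  23.  87.   0.  70. -48.]
  move mm [138.8  -2.5   3.3] share [ 0.2776 -0.0049  0.0065] rot [ 0.35 -0.08 -0.08] share [ 0.0077 -0.0018 -0.0018] rows>= 3.0
t 8.9 tcp [ 0.4458 -0.3094  0.1988] heading 4.55 tilt 0.12 F [0.5 0.9 0. ] gap 0.0915 j [-43.  23.  87.   0.  70. -48.]
  move mm [194.8  -2.6   3.4] share [ 0.3896 -0.0051  0.0067] rot [ 0.35 -0.08 -0.08] share [ 0.0077 -0.0018 -0.0018] rows>= 4.0
```

```bash
python3 -m crank '[[[0.1,-0.005,0.0066,0.008,-0.002,-0.002,1],[0.2,-0.005,0.0066,0.008,-0.002,-0.002,1],[0.28,-0.005,0.0066,0.008,-0.002,-0.002,1],[0.34,-0.005,0.0066,0.008,-0.002,-0.002,1],[0.375,-0.005,0.0066,0.008,-0.002,-0.002,1],[0.375,-0.005,0.0066,0.008,-0.002,-0.002,1],[0.375,-0.005,0.0066,0.008,-0.002,-0.002,1]]]'
python3 - <<'E'
from h import *
plan([.4438,-.3127,.004],4.21)
c=camera("wrist");save(c,"w10.pkl");crop(c,195,170,125,145,5,"w10.png")
E
```

```text
t: 9.6
tcp_pos: [0.4448, -0.3115, 0.0117]
orientation: [66.8, 90.0, -18.9]
ft_force: [0.7, -0.3, 0.1]
finger_gap: 0.0917
t 9.6 tcp [ 0.4448 -0.3115  0.0117] heading 4.29 tilt 0.0 F [ 0.7 -0.3  0.1] gap 0.0917 j [-43.  36.  98.   0.  45. -47.]
  move mm [ 7.7 -1.1  1.2] share [ 0.0155 -0.0021  0.0023] rot [ 0.08  0.   -0.  ] share [ 0.0018  0.     -0.0001] rows>= 1.0
```

View pics/w10.png

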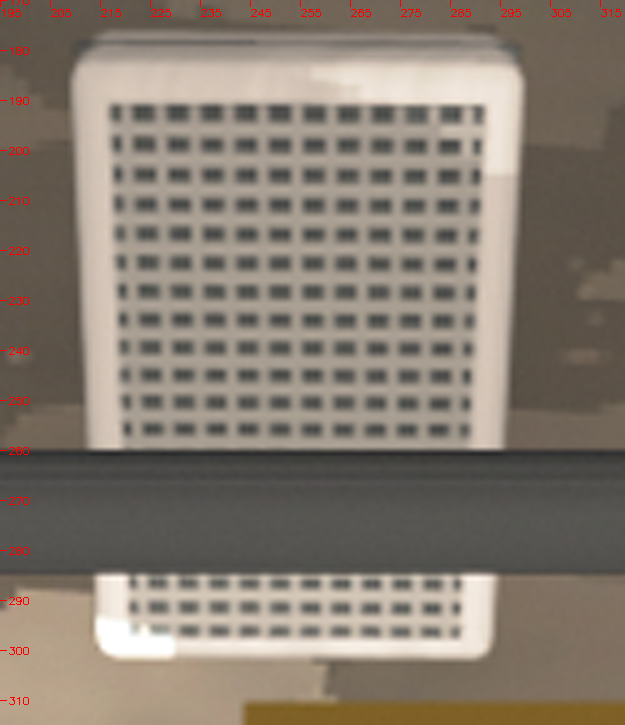

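```bash
python3 - <<'E'
from h import *
import pickle
W=pickle.load(open("w10.pkl","rb")); s=state(); R=toolR(s); t=s["tcp_pos"]
f=lambda x,y:(R.T@(ray(W,((x+.5)/5-.5+195,(y+.5)/5-.5+170),.018)-t)*1000).round(1)
print("far",f(300,62),"near",f(300,657),"sides",f(73,90),f(523,90),f(97,630),f(493,630),"slots",f(300,113),f(300,631))
E
```

```text
far [ -5.6  -0.7 -40.4] near [-5.5 -0.7 42.1] sides [ -5.7 -27.2 -37. ] [ -5.6  25.4 -37.1] [ -5.6 -27.7  37.8] [-5.5 25.  37.7] slots [ -5.6  -0.7 -34.2] [-5.5 -0.7 37.9]
```

```bash
python3 -m crank '[[[0.008,-0.002,0.0026,0.002,0,0,1],[0.0155,-0.002,0.0026,0.002,0,0,1],[0.0155,-0.002,0.0026,0.002,0,0,0.7],[0.0155,-0.002,0.0026,0.002,0,0,0.4],[0.0155,-0.002,0.0026,0.002,0,0,0.4],[0.0155,-0.002,0.0026,0.002,0,0,0.4],[0.0155,-0.002,0.0026,0.002,0,0,0.4],[0.0155,-0.002,0.0026,0.002,0,0,0.4],[0.0155,-0.002,0.0026,0.002,0,0,0.4],[0.0155,-0.002,0.0026,0.002,0,0,0.4]]]' 25
python3 -c "
from h import *
plan([.4438,-.3127,.004],4.21)"
```

```text
t: 10.65
tcp_pos: [0.4441, -0.3135, 0.0047]
orientation: [40.3, 89.9, -45.5]
ft_force: [0.2, 0.1, 0.7]
finger_gap: 0.0537
t 10.65 tcp [ 0.4441 -0.3135  0.0047] heading 4.18 tilt 0.1 F [0.2 0.1 0.7] gap 0.0537 j [-43.  37.  99.  -0.  44. -47.]
  move mm [ 0.7 -0.3 -0.9] share [ 0.0014 -0.0005 -0.0017] rot [-0.03  0.08 -0.07] share [-0.0006  0.0017 -0.0014] rows>= 1.0
```

```bash
python3 -m crank '[[[-0.05,0,0,0,0,0,0.4],[-0.15,0,0,0,0,0,0.4],[-0.25,0,0,0,0,0,0.4],[-0.35,0,0,0,0,0,0.4],[-0.4,0,0,0,0,0,0.4],[-0.42,0,0,0,0,0,0.4],[-0.42,0,0,0,0,0,0.4]]]'
python3 - <<'E'
from h import *
plan([.541,-.102,.22],-17)
c=camera("wrist");save(c,"w11.pkl");crop(c,195,170,125,145,5,"w11.png")
W=c; s=state(); R=toolR(s); t=s["tcp_pos"]
E
```

```text
t: 11.35
tcp_pos: [0.444, -0.3134, 0.2152]
orientation: [41.2, 89.8, -44.6]
ft_force: [0.1, 0.5, -2.2]
finger_gap: 0.0536
t 11.35 tcp [ 0.444  -0.3134  0.2152] heading 4.19 tilt 0.19 F [ 0.1  0.5 -2.2] gap 0.0536 j [-43.  22.  86.  -0.  72. -47.]
  move mm [  -5.   112.1 -203.8] share [-0.0101  0.2243 -0.4075] rot [21.19  0.12 -0.15] share [ 0.4708  0.0026 -0.0033] rows>= 5.0
```

View pics/w11.png

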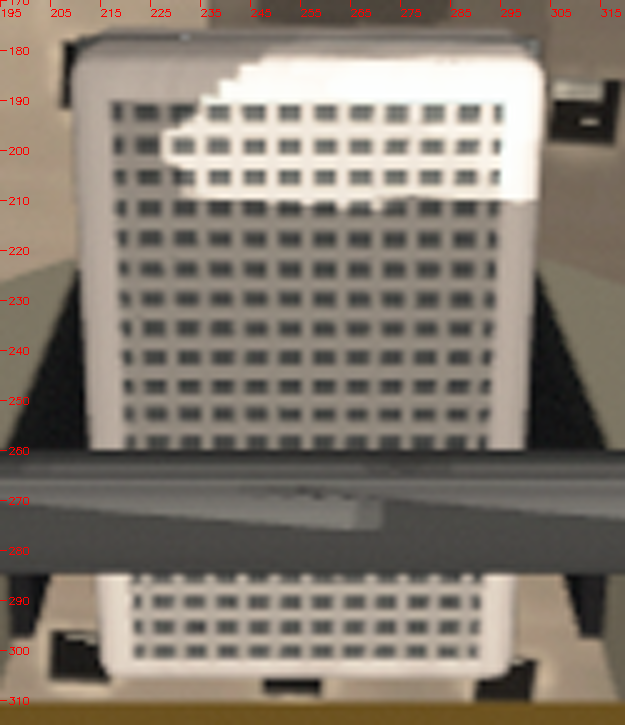

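```bash
python3 - <<'E'
from h import *
import pickle
W=pickle.load(open("w11.pkl","rb")); s=state(); R=toolR(s); t=s["tcp_pos"]
f=lambda x,y:(R.T@(ray(W,((x+.5)/5-.5+195,(y+.5)/5-.5+170),t[2]+.0133)-t)*1000).round(1)
print("far",f(300,60),"near",f(300,676),"sides",f(73,90),f(545,90),f(100,640),f(512,640),"slots",f(300,113),f(300,651))
E
python3 -m crank '[[[-0.01,0.05,-0.08,0.1,0,-0.001,0.4],[-0.01,0.1,-0.16,0.2,0,-0.002,0.4],[-0.01,0.14,-0.24,0.3,0,-0.003,0.4],[-0.01,0.18,-0.32,0.4,0.0,-0.003,0.4],[-0.01,0.224,-0.4075,0.471,0.002,-0.003,0.4],[-0.01,0.224,-0.4075,0.471,0.002,-0.003,0.4],[-0.01,0.224,-0.4075,0.471,0.002,-0.003,0.4]]]'
python3 - <<'E'
from h import *
plan([.5719,.0066,.108],-17)
c=camera("wrist");save(c,"w12.pkl");crop(c,170,0,150,140,5,"w12.png")
E
```

```text
far [-13.3   0.1 -41. ] near [-13.3  -0.   41.9] sides [-13.3 -25.5 -37.5] [-13.3  27.7 -37.5] [-13.3 -25.7  36.3] [-13.3  27.3  36.3] slots [-13.3   0.1 -34.8] [-13.3  -0.   38. ]
t: 12.1
tcp_pos: [0.5396, -0.1003, 0.2161]
orientation: [-95.7, 89.6, 157.5]
ft_force: [0.1, -0.3, -1.6]
finger_gap: 0.0534
t 12.1 tcp [ 0.5396 -0.1003  0.2161] heading -16.82 tilt 0.39 F [ 0.1 -0.3 -1.6] gap 0.0534 j [-19.  23.  84.   0.  73.  -2.]
  move mm [ 108.1    0.7 -111.6] share [ 0.2163  0.0014 -0.2231] rot [ 0.18 -0.04  0.39] share [ 0.0039 -0.0009  0.0087] rows>= 4.0
```

View pics/w12.png

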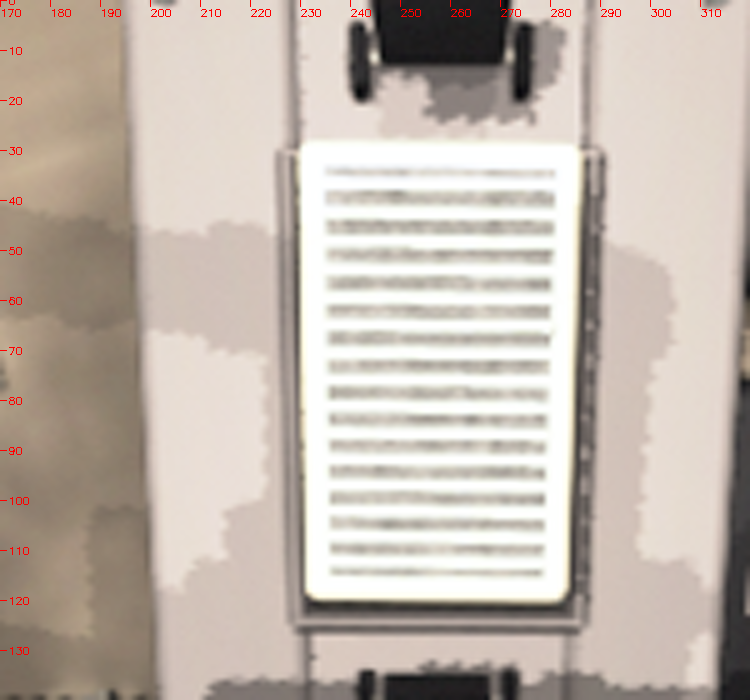

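```bash
python3 -c "
from h import *
plan([.5721,.0072,.103],-16.95)"
```

```text
t 12.15 tcp [ 0.5395 -0.1014  0.2165] heading -16.93 tilt 0.36 F [-0.1 -0.5  0. ] gap 0.0535 j [-19.  23.  84.   0.  73.  -2.]
  move mm [ 113.5    0.3 -113.3] share [ 0.2271  0.0005 -0.2267] rot [ 0.02 -0.03  0.36] share [ 0.0004 -0.0007  0.0079] rows>= 4.0
```

```bash
python3 -m crank '[[[0.0,0,-0.09,0,0,0.003,0.4],[0.0,0,-0.17,0,0,0.006,0.4],[0.0,0,-0.2267,0,0,0.008,0.4],[0.07,0,-0.2267,0,0,0.008,0.4],[0.14,0,-0.2267,0,0,0.008,0.4],[0.19,0,-0.2267,0,0,0.008,0.4],[0.227,0,-0.2267,0,0,0.008,0.4],[0.227,0,-0.2267,0,0,0.008,0.4],[0.227,0,-0.2267,0,0,0.008,0.4]]]'
python3 - <<'E'
from h import *
plan([.5721,.0072,.0932],-16.95)
c=camera("wrist");save(c,"w13.pkl");crop(c,180,110,150,110,5,"w13.png")
plan([.5721,.0072,.0932],-16.95)
E
```

```text
t: 13.05
tcp_pos: [0.5717, 0.006, 0.1028]
orientation: [-103.7, 89.9, 149.3]
ft_force: [0.6, -0.1, -0.3]
finger_gap: 0.054
t 13.05 tcp [0.5717 0.006  0.1028] heading -17.03 tilt 0.06 F [ 0.6 -0.1 -0.3] gap 0.054 j [-7. 31. 89.  0. 59. 10.]
  move mm [ 9.6  0.1 -1.3] share [ 0.0192  0.0001 -0.0026] rot [-0.08 -0.01  0.05] share [-0.0017 -0.0003  0.0012] rows>= 1.0
t 13.1 tcp [0.5723 0.0062 0.1037] heading -17.01 tilt 0.06 F [ 0.1 -0.3 -0.7] gap 0.0536 j [-7. 31. 89.  0. 59. 10.]
  move mm [10.5 -0.5 -0.9] share [ 0.0209 -0.001  -0.0019] rot [-0.06 -0.03 -0.05] share [-0.0013 -0.0007 -0.0012] rows>= 1.0
```

View pics/w13.png

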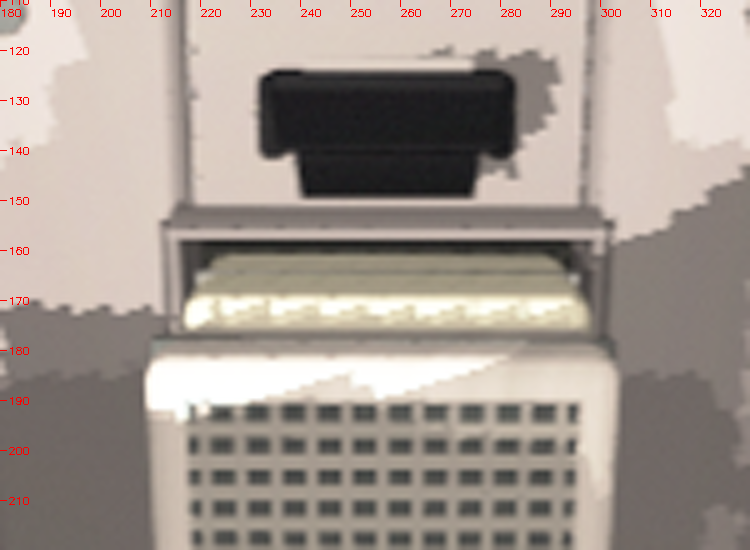

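```bash
python3 - <<'E'
from h import *
import pickle
W=pickle.load(open("w13.pkl","rb")); R=yawR(-17); t=np.array([.572,.0061,.1032])
f=lambda x,y,z:(R.T@(ray(W,((x+.5)/5-.5+180,(y+.5)/5-.5+110),z)-t)*1000).round(1)
print("filter far",f(386,294,.0885),f(183,315,.0885),f(590,315,.0885));print("arr bottom",f(383,338,t[2]-.0047),"top",f(383,360,t[2]+.0133), f(146,385,t[2]+.0133),f(620,385,t[2]+.0133)); print("rim inner far", f(386,242,.063))
E
```

```text
filter far [ 14.7   0.1 -43.2] [ 14.7 -26.4 -40.4] [ 14.7  26.7 -40.4]
arr bottom [  4.7  -0.3 -39.8] top [-13.3  -0.3 -41.8] [-13.3 -26.6 -38.9] [-13.3  26.1 -38.9]
rim inner far [ 40.2   0.1 -45.6]
```

```bash
python3 -m crank '[[[0.005,0.0003,-0.0026,0,0,0,0.4],[0.011,0.0003,-0.0026,0,0,0,0.4],[0.016,0.0003,-0.0026,0,0,0,0.4],[0.020,0.0003,-0.0026,0,0,0,0.4],[0.020,0.0003,-0.0026,0,0,0,0.4]]]'
python3 - <<'E'
from h import *
plan([.5721,.0072,.0932],-16.95)
c=camera("wrist");save(c,"w14.pkl");crop(c,180,110,150,110,5,"w14.png")
plan([.5721,.0072,.0932],-16.95)
E
```

```text
t: 13.6
tcp_pos: [0.5728, 0.0074, 0.0936]
orientation: [118.6, 89.9, 11.6]
ft_force: [-0.1, 1.4, 0.8]
finger_gap: 0.0538
t 13.6 tcp [0.5728 0.0074 0.0936] heading -17.0 tilt 0.06 F [-0.1  1.4  0.8] gap 0.0538 j [-7. 32. 90.  0. 58. 10.]
  move mm [ 0.4 -0.6  0.4] share [ 0.0008 -0.0012  0.0008] rot [-0.05 -0.03 -0.05] share [-0.0011 -0.0006 -0.0012] rows>= 1.0
t 13.65 tcp [0.5728 0.0074 0.0937] heading -17.0 tilt 0.06 F [ 0.1  0.3 -1. ] gap 0.0536 j [-7. 32. 90.  0. 58. 10.]
  move mm [ 0.5 -0.6  0.4] share [ 0.001  -0.0012  0.0009] rot [-0.05 -0.03 -0.05] share [-0.0011 -0.0007 -0.0011] rows>= 1.0
```

View pics/w14.png

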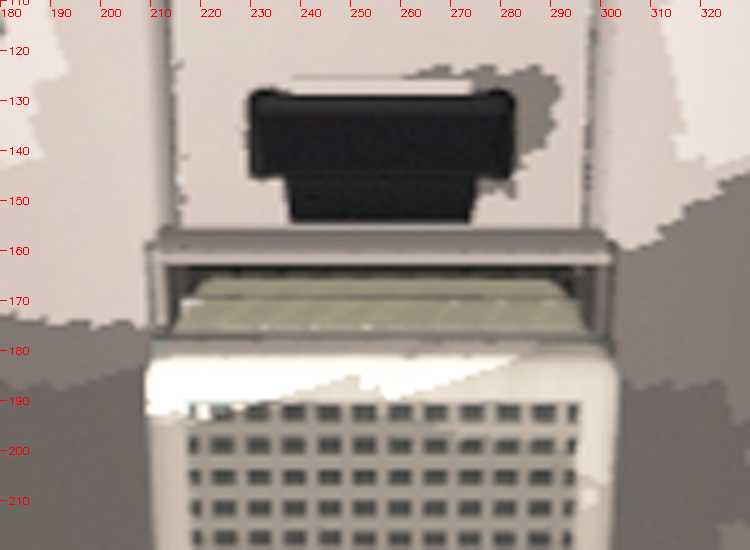

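```bash
python3 -m crank '[[[0.001,-0.0006,0,0,0,0,0.4],[0.002,-0.0006,0,0,0,0,0.4],[0.002,-0.0006,0,0,0,0,0.4]]]'
python3 -m crank '[[[0,0,0,0,0,0,0.7],[0,0,0,0,0,0,0.75],[0,0,0,0,0,0,0.75],[-0.03,0,0,0,0,0,0.75],[-0.1,0,0,0,0,0,0.75],[-0.18,0,0,0,0,0,1],[-0.22,0,0.1,0,0,0,1],[-0.22,0,0.2,0,0,0,1],[-0.22,0,0.22,0,0,0,1],[-0.22,0,0.22,0,0,0,1]]]'
python3 - <<'E'
from h import *
plan([.5719,.0066,.0690],-16.85)
c=camera("wrist");save(c,"w15.pkl");crop(c,170,0,150,140,5,"w15.png")
plan([.438,.281,.22],-16.5)
E
```

```text
t: 13.95
tcp_pos: [0.5728, 0.0075, 0.093]
orientation: [110.8, 89.9, 3.8]
ft_force: [-0.1, -0.8, 1.6]
finger_gap: 0.0537
t: 14.95
tcp_pos: [0.5398, -0.0994, 0.2029]
orientation: [114.2, 89.9, 7.0]
ft_force: [-0.4, 0.8, -0.3]
finger_gap: 0.0915
t 14.95 tcp [ 0.5398 -0.0994  0.2029] heading -17.2 tilt 0.08 F [-0.4  0.8 -0.3] gap 0.0915 j [-18.  23.  86.   0.  71.  -1.]
  move mm [ 133.9   -0.9 -110.7] share [ 0.2678 -0.0017 -0.2214] rot [-0.35 -0.03 -0.08] share [-0.0077 -0.0008 -0.0017] rows>= 4.0
t 15.0 tcp [ 0.5402 -0.098   0.2026] heading -17.12 tilt 0.09 F [-0.2  1.   0.2] gap 0.0919 j [-18.  23.  86.   0.  71.  -1.]
  move mm [ -17.2 -209.2 -332.2] share [-0.0343 -0.4184 -0.6643] rot [-0.62 -0.07 -0.05] share [-0.0137 -0.0015 -0.0012] rows>= 8.0
```

View pics/w15.png

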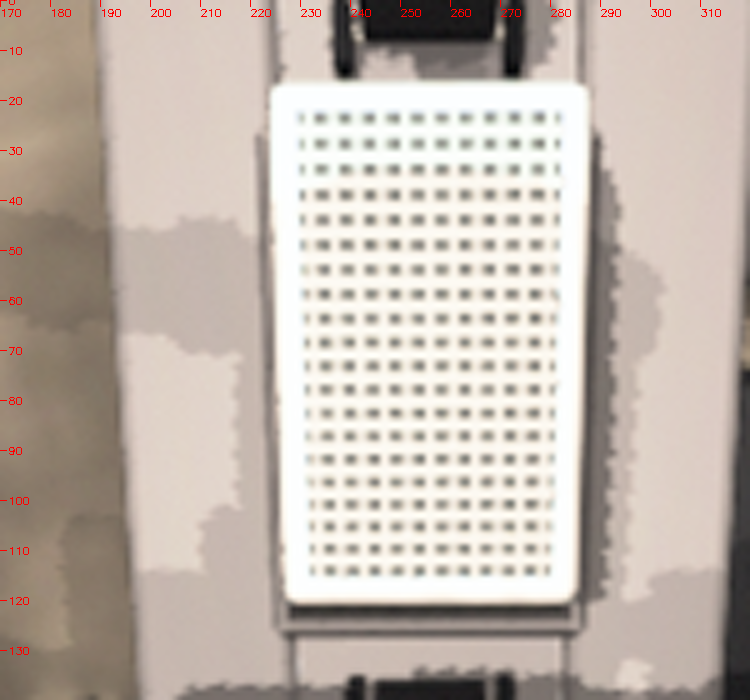

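```bash
python3 - <<'E'
from fit import *
import pickle
W=pickle.load(open("w15.pkl","rb"))
p,r=fit((.054,.084),.1065,[(W,px([(270,82),(590,84),(577,603),(285,603)],5,170,0))],np.radians(-17),(.572,.006)); print(p.round(4),np.degrees(p[2]).round(2),r.round(1).tolist())
E
python3 -m crank '[[[-0.07,-0.06,-0.1,0,0,0,1],[-0.08,-0.12,-0.18,0,0,0,1],[-0.08,-0.17,-0.26,0,0,0,1],[-0.08,-0.22,-0.34,0,0,0,1],[-0.08,-0.27,-0.42,0,0,0,1],[-0.08,-0.32,-0.5,0,0,0,1],[-0.08,-0.37,-0.58,0,0,0,1],[-0.08,-0.418,-0.664,-0.01,0,0,1],[-0.08,-0.418,-0.664,-0.01,0,0,1],[-0.08,-0.418,-0.664,-0.01,0,0,1]]]'
python3 - <<'E'
from h import *
plan([.438,.281,.22],-16.5)
c=camera("wrist");save(c,"w16.pkl");cv2.imwrite("pics/w16.png",cv2.resize(c["color"][:,:,::-1],(800,600),interpolation=cv2.INTER_CUBIC))
E
```

```text
[ 0.5726  0.0076 -0.2993] -17.15 [[-0.8, -0.5], [0.9, -0.9], [0.3, 0.8], [-0.5, 0.9]]
t: 16.0
tcp_pos: [0.4368, 0.2828, 0.2422]
orientation: [-168.2, 90.0, 85.4]
ft_force: [-0.7, -0.2, 0.2]
finger_gap: 0.0918
t 16.0 tcp [0.4368 0.2828 0.2422] heading -16.4 tilt 0.02 F [-0.7 -0.2  0.2] gap 0.0918 j [24. 18. 87.  0. 75. 41.]
  move mm [22.2  1.7  1.4] share [0.0444 0.0034 0.0027] rot [ 0.1  -0.02  0.  ] share [ 0.0022 -0.0004  0.0001] rows>= 1.0
```

View pics/w16.png

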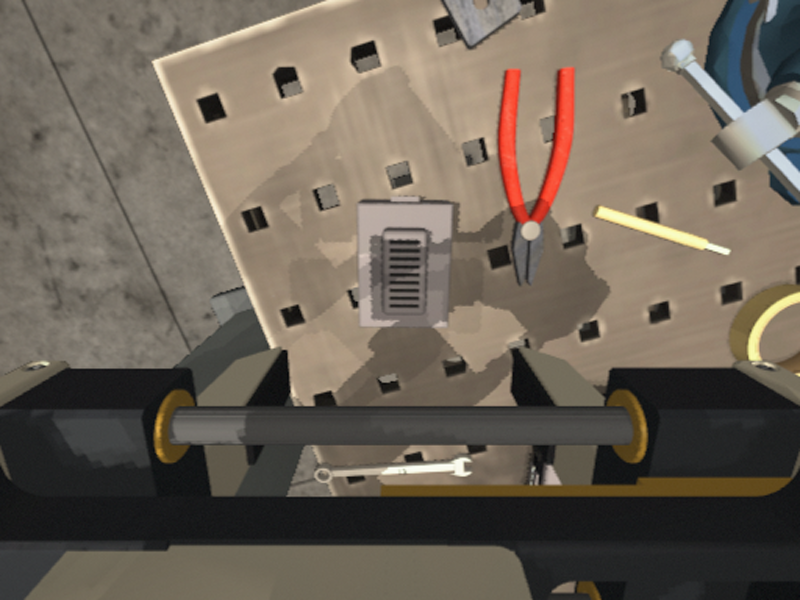

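```bash
python3 -c "
from h import *
import pickle
c=pickle.load(open('w16.pkl','rb'));crop(c,220,120,80,95,7,'w16c.png')"
```

```text
(no output)
```

View pics/w16c.png

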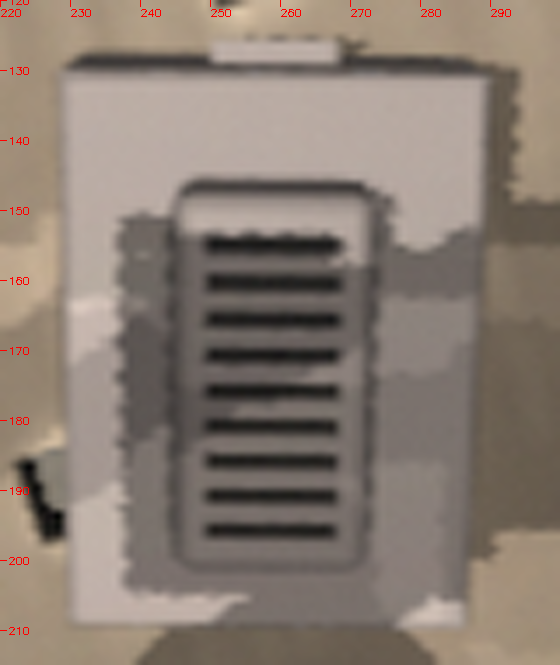

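```bash
python3 - <<'E'
from fit import *
import pickle
W=pickle.load(open("w16.pkl","rb"))
for d,z,l in (((.079,.108),.051,[(64,73),(488,73),(467,627),(72,627)]),((.036,.070),.073,[(178,197),(371,195),(365,572),(179,572)])):
    p,r=fit(d,z,[(W,px(l,7,220,120))],np.radians(-17),(.438,.281)); print(p.round(4),np.degrees(p[2]).round(2),r.round(1).tolist())
s=state();R=toolR(s)
plan([.4385,.282,.075],-16.5)
E
```

```text
[ 0.4403  0.2834 -0.2913] -16.69 [[-1.1, -0.6], [0.8, -0.2], [0.5, 0.7], [-0.3, 0.4]]
[ 0.4402  0.2834 -0.2874] -16.47 [[-1.2, -0.7], [1.1, -0.3], [0.8, 0.6], [-0.7, 0.6]]
t 16.05 tcp [0.4374 0.2815 0.2423] heading -16.54 tilt 0.02 F [ 0.5 -0.1  0.3] gap 0.0915 j [24. 18. 87.  0. 75. 41.]
  move mm [167.3   0.9  -0.7] share [ 0.3347  0.0017 -0.0015] rot [-0.04 -0.02 -0.02] share [-0.0008 -0.0004 -0.0003] rows>= 4.0
```

```bash
python3 -c "
from h import *
plan([.4403,.2834,.06],-16.6)"; python3 -m crank '[[[0.1,0.005,-0.002,0,0,0,1],[0.2,0.005,-0.002,0,0,0,1],[0.28,0.005,-0.002,0,0,0,1],[0.34,0.005,-0.002,0,0,0,1],[0.36,0.005,-0.002,0,0,0,1],[0.36,0.005,-0.002,0,0,0,1],[0.36,0.005,-0.002,0,0,0,1]]]'
python3 - <<'E'
from h import *
c=camera("wrist");save(c,"w17.pkl");crop(c,180,140,150,172,4,"w17.png")
plan([.4403,.2834,.0535],-16.6)
E
```

```text
t 16.05 tcp [0.4374 0.2815 0.2423] heading -16.54 tilt 0.02 F [ 0.5 -0.1  0.3] gap 0.0915 j [24. 18. 87.  0. 75. 41.]
  move mm [182.3   2.2  -2.6] share [ 0.3647  0.0044 -0.0052] rot [ 0.06 -0.02 -0.02] share [ 0.0014 -0.0004 -0.0003] rows>= 4.0
t: 16.75
tcp_pos: [0.4414, 0.2817, 0.0637]
orientation: [131.8, 89.9, 25.2]
ft_force: [-0.8, 0.0, 1.2]
finger_gap: 0.0919
t 16.8 tcp [0.4415 0.282  0.0641] heading -16.58 tilt 0.2 F [-0.2  0.2  0.7] gap 0.0919 j [24. 30. 99.  0. 50. 41.]
  move mm [10.6 -1.6 -1. ] share [ 0.0211 -0.0031 -0.002 ] rot [ 0.02 -0.14 -0.15] share [ 0.0005 -0.003  -0.0034] rows>= 1.0
```

View pics/w17.png

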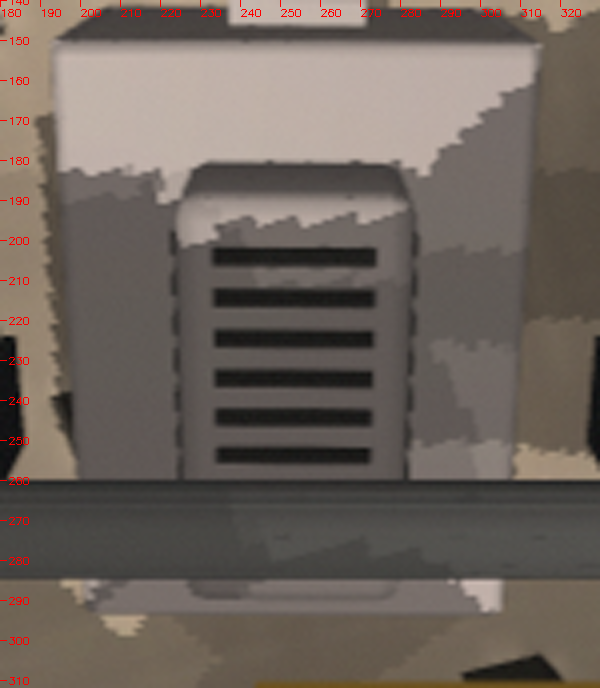

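```bash
python3 - <<'E'
from h import *
import pickle
W=pickle.load(open("w17.pkl","rb")); s=state(); R=toolR(s); t=s["tcp_pos"]
f=lambda x,y,z:(R.T@(ray(W,((x+.5)/4-.5+180,(y+.5)/4-.5+140),z)-t)*1000).round(1)
print("far",f(300,43,.051),"near",f(300,612,.051),"far corners",f(54,45,.051),f(540,45,.051),"near c",f(502,612,.051))
print("hump",f(300,196,.073),f(178,210,.073),f(412,210,.073),"hump foot far",f(300,162,.051))
E
```

```text
far [ 13.2  -1.1 -55.1] near [12.9 -1.2 50.9] far corners [ 13.1 -39.9 -54.7] [ 13.3  36.9 -54.8] near c [13.  36.5 50.9]
hump [ -8.9  -0.9 -36.4] [ -8.9 -18.5 -34.3] [ -8.8  15.2 -34.3] hump foot far [ 13.1  -1.1 -35.7]
```

```bash
python3 -m crank '[[[0.01,-0.003,-0.003,0,-0.003,-0.003,1],[0.022,-0.003,-0.003,0,-0.003,-0.003,1],[0.022,-0.003,-0.003,0,-0.003,-0.003,0.7],[0.022,-0.003,-0.003,0,-0.003,-0.003,0.5],[0.022,-0.003,-0.003,0,-0.003,-0.003,0.3],[0.022,-0.003,-0.003,0,-0.003,-0.003,0.3],[0.022,-0.003,-0.003,0,-0.003,-0.003,0.25],[0.022,-0.003,-0.003,0,-0.003,-0.003,0.25],[0.022,-0.003,-0.003,0,-0.003,-0.003,0.25],[0.022,-0.003,-0.003,0,-0.003,-0.003,0.25],[0.022,-0.003,-0.003,0,-0.003,-0.003,0.25],[0.022,-0.003,-0.003,0,-0.003,-0.003,0.25]]]' 40
python3 -c "
from h import *
plan([.4403,.2834,.0535],-16.6)"
```

```text
t: 18.0
tcp_pos: [0.4405, 0.2839, 0.0531]
orientation: [91.1, 90.0, -15.4]
ft_force: [-0.8, 0.0, 0.3]
finger_gap: 0.0354
t 18.0 tcp [0.4405 0.2839 0.0531] heading -16.57 tilt 0.02 F [-0.8  0.   0.3] gap 0.0354 j [ 24.  31. 100.  -0.  49.  41.]
  move mm [-0.4 -0.   0.5] share [-0.0008 -0.0001  0.001 ] rot [ 0.03 -0.   -0.02] share [ 0.0006 -0.     -0.0004] rows>= 1.0
```

```bash
python3 -m crank '[[[-0.05,0,0,0,0,0,0.25],[-0.15,0,0,0,0,0,0.25],[-0.25,0,0,0,0,0,0.25],[-0.32,0,0,0,0,0,0.25],[-0.34,0,0,0,0,0,0.25],[-0.34,0,0,0,0,0,0.25],[-0.34,0,0,0,0,0,0.25]]]'
python3 - <<'E'
from h import *
c=camera("wrist");save(c,"w18.pkl");crop(c,180,140,150,172,4,"w18.png")
plan([.5721,.0067,.22],-17)
E
```

```text
t: 18.7
tcp_pos: [0.4395, 0.2834, 0.2212]
orientation: [-45.6, 89.8, -152.2]
ft_force: [-0.2, 0.3, -1.9]
finger_gap: 0.0359
t 18.75 tcp [0.4394 0.2834 0.2208] heading -16.58 tilt 0.23 F [-0.5  0.2 -2.9] gap 0.0357 j [24. 20. 88. -0. 72. 41.]
  move mm [  0.8 206.1 227.3] share [0.0016 0.4123 0.4546] rot [0.42 0.16 0.17] share [0.0094 0.0036 0.0038] rows>= 7.0
```

View pics/w18.png

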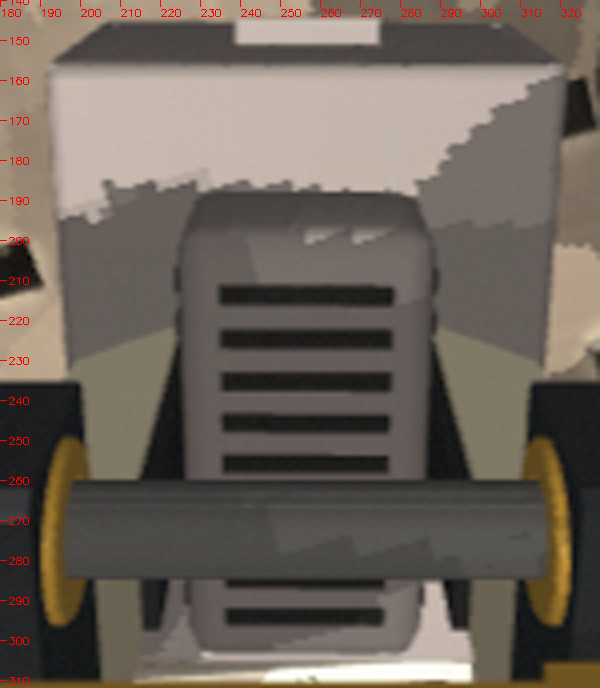

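```bash
python3 - <<'E'
from h import *
import pickle
W=pickle.load(open("w18.pkl","rb")); s=state(); R=toolR(s); t=s["tcp_pos"]
f=lambda x,y,dz:(R.T@(ray(W,((x+.5)/4-.5+180,(y+.5)/4-.5+140),t[2]+dz)-t)*1000).round(1)
print("top far",f(300,66,-.002),f(50,70,-.002),f(565,70,-.002)); print("near",f(300,664,-.002))
print("hump",f(306,232,.02),f(182,245,.02),f(433,245,.02),"foot far",f(300,193,-.002), "hump near",f(306,650,.02))
print("slots",f(306,295,.02),f(306,616,.02))
E
```

```text
top far [  1.9  -0.8 -53.6] [  2.  -38.2 -52.9] [  1.7  38.7 -53. ]
near [ 2.2 -0.9 53.7]
hump [-20.1   0.1 -34.7] [-20.  -16.7 -32.8] [-20.1  17.2 -32.9] foot far [  1.9  -0.9 -33.8] hump near [-19.9   0.1  32.7]
slots [-20.1   0.1 -25.6] [-19.9   0.1  26.6]
```

```bash
python3 -m crank '[[[0,0.06,0.066,0.002,0.003,0.003,0.25],[0,0.12,0.132,0.004,0.003,0.003,0.25],[0,0.18,0.198,0.006,0.003,0.003,0.25],[0,0.24,0.264,0.008,0.003,0.003,0.25],[0,0.3,0.33,0.009,0.003,0.003,0.25],[0,0.36,0.397,0.009,0.003,0.003,0.25],[0,0.4,0.44,0.009,0.003,0.003,0.25],[0,0.412,0.4546,0.009,0.003,0.003,0.25],[0,0.412,0.4546,0.009,0.003,0.003,0.25],[0,0.412,0.4546,0.009,0.003,0.003,0.25]]]'
python3 - <<'E'
from h import *
c=camera("wrist");save(c,"w19.pkl");crop(c,160,60,190,150,4,"w19.png")
plan([.5721,.0067,.18],-17)
E
```

```text
t: 19.75
tcp_pos: [0.5711, 0.0078, 0.2196]
orientation: [-83.9, 89.8, 169.2]
ft_force: [-0.1, 0.6, -1.8]
finger_gap: 0.0357
t 19.8 tcp [0.5712 0.0081 0.2201] heading -16.91 tilt 0.14 F [-0.5 -0.6 -0.8] gap 0.0359 j [-7. 25. 80.  0. 75. 10.]
  move mm [40.1  1.4  1.1] share [0.0802 0.0028 0.0022] rot [0.09 0.02 0.14] share [0.0019 0.0004 0.0032] rows>= 1.0
```

View pics/w19.png

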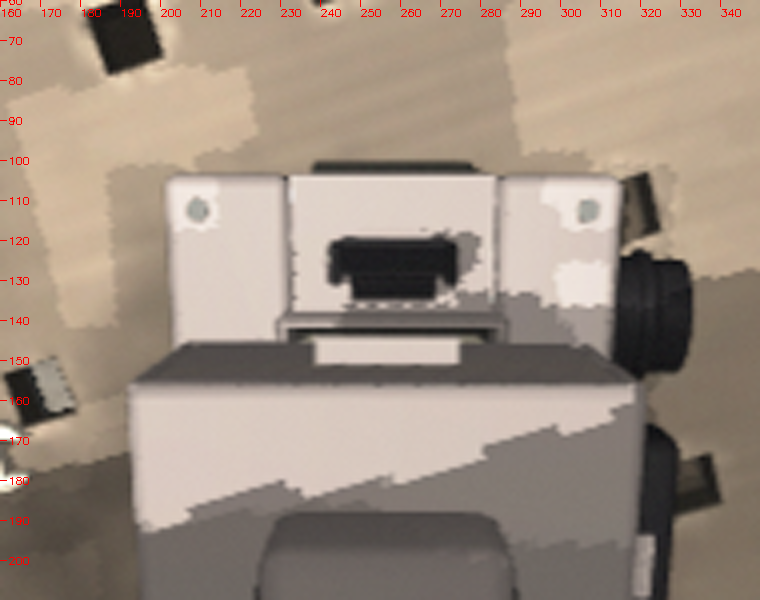

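```bash
python3 -m crank '[[[0.04,0.0028,0.002,0.002,0,0.003,0.25],[0.08,0.0028,0.002,0.002,0,0.003,0.25],[0.084,0.0028,0.002,0.002,0,0.003,0.25],[0.084,0.0028,0.002,0.002,0,0.003,0.25]]]'
python3 - <<'E'
from h import *
c=camera("wrist");save(c,"w20.pkl");crop(c,180,80,150,120,5,"w20.png")
plan([.5721,.0067,.164],-17)
c=camera("scene");crop(c,190,110,110,110,7,"s20.png")
plan([.5721,.0067,.164],-17)
E
```

```text
t: 20.2
tcp_pos: [0.5717, 0.0079, 0.1781]
orientation: [-73.1, 89.9, 180.0]
ft_force: [-0.1, -0.1, -1.2]
finger_gap: 0.0359
t 20.25 tcp [0.5723 0.0076 0.1789] heading -16.93 tilt 0.04 F [ 0.1 -0.7 -0.8] gap 0.0357 j [-7. 27. 84. -0. 69. 10.]
  move mm [14.9  0.1  0.9] share [0.0298 0.0002 0.0019] rot [ 0.07  0.   -0.04] share [ 0.0015  0.0001 -0.0008] rows>= 1.0
t 20.3 tcp [0.5726 0.0074 0.1792] heading -16.95 tilt 0.09 F [ 0.3 -0.8 -1.1] gap 0.0356 j [-7. 27. 84. -0. 69. 10.]
  move mm [15.2 -0.3  0.8] share [ 0.0305 -0.0005  0.0016] rot [ 0.05 -0.   -0.09] share [ 0.0011 -0.0001 -0.0019] rows>= 1.0
```

View pics/w20.png

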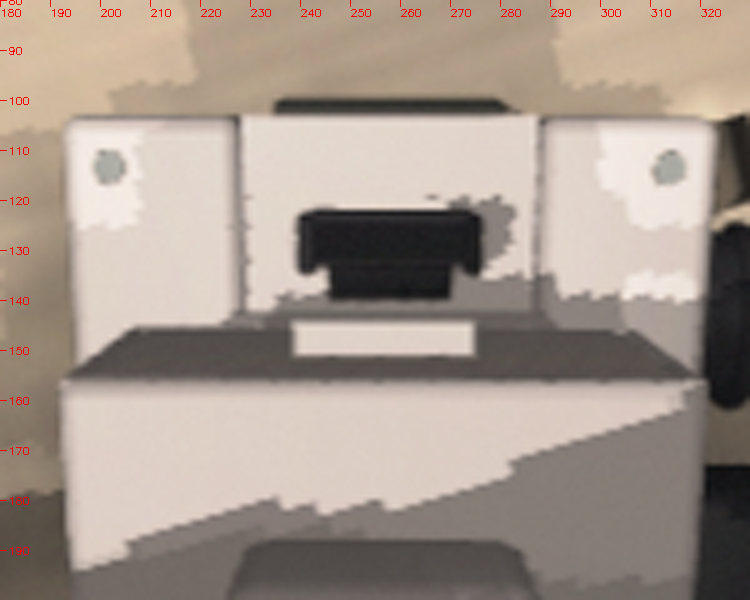

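View pics/s20.png

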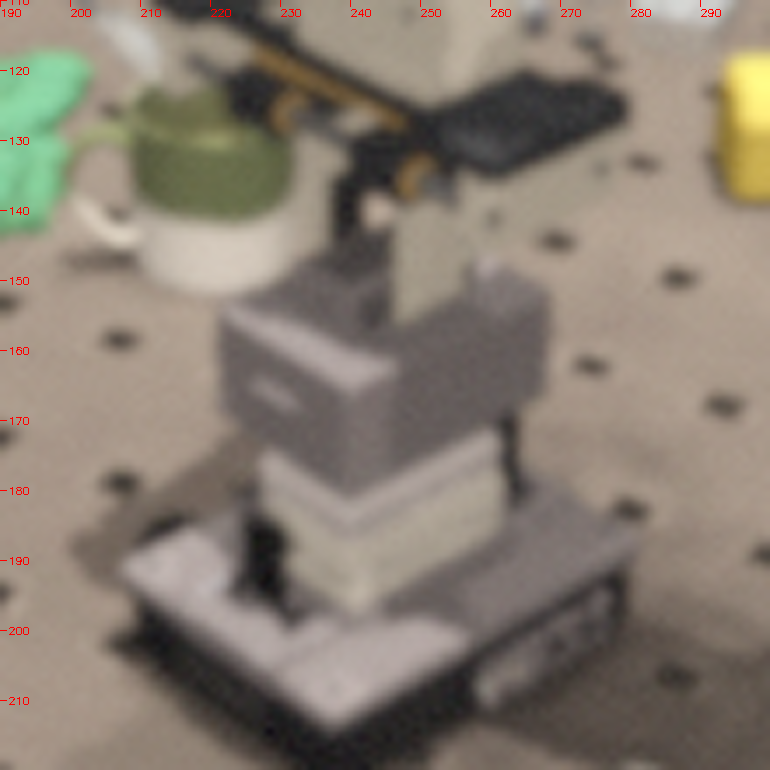

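```bash
python3 - <<'E'
from h import *
import pickle
W=pickle.load(open("w20.pkl","rb")); R=yawR(-16.95); t=np.array([.572,.0077,.1787])
f=lambda x,y,z:(R.T@(ray(W,((x+.5)/5-.5+180,(y+.5)/5-.5+80),z)-t)*1000).round(1)
print("bolts",f(110,167,.055),f(668,167,.055)); print("grooves",f(240,300,.055),f(542,300,.055)); print("edges",f(70,200,.053),f(714,200,.053))
print("catch top",f(297,215,.111),f(482,215,.111));print("ledge",f(292,322,t[2]-.023),f(475,322,t[2]-.023)); print("cover far",f(62,380,t[2]-.002),f(708,380,t[2]-.002),"rim outer far",f(385,312,.063), f(215,325,.063), f(555,325,.063))
W=pickle.load(open("w19.pkl","rb")); R=yawR(-16.91); t=np.array([.5712,.008,.2199])
f=lambda x,y,z:(R.T@(ray(W,((x+.5)/4-.5+160,(y+.5)/4-.5+60),z)-t)*1000).round(1)
print("bolts",f(198,210,.055),f(588,210,.055));print("rim top far outer",f(279,316,.063),f(508,316,.063));print("ledge",f(314,345,t[2]-.023),f(460,345,t[2]-.023))
E
```

```text
bolts [123.7 -55.2 -76.6] [123.7  56.4 -76.7]
grooves [123.7 -29.9 -50.3] [123.7  32.2 -50.4]
edges [125.7 -64.  -70.1] [125.7  66.6 -70.3]
catch top [ 67.7 -14.4 -69.9] [ 67.7  15.5 -70. ]
ledge [ 23.  -12.5 -58.3] [ 23.   11.8 -58.3]
cover far [  2.  -38.5 -54. ] [  2.   38.1 -54.1] rim outer far [ 1.157e+02 -1.000e-01 -4.890e+01] [115.7 -34.2 -46.2] [115.7  34.1 -46.3]
bolts [164.9 -54.5 -76.7] [164.9  57.3 -76.7]
rim top far outer [156.9 -31.3 -47.5] [156.9  34.5 -47.5]
ledge [ 23.  -12.1 -56.6] [ 23.   12.2 -56.7]
```

```bash
python3 - <<'E'
from h import *
import pickle
for n,t,yr,yo in (("w7",[.5723,.0069,.0692],294,281),("w14",[.5728,.0074,.0936],265,250),("w6",[.573,.0066,.0744],286,272)):
    W=pickle.load(open(n+".pkl","rb")); R=yawR(-16.9); t=np.array(t)
    f=lambda x,y,z:(R.T@(ray(W,((x+.5)/5-.5+180,(y+.5)/5-.5+110),z)-t)*1000).round(1)
    for y,off in ((yr,.0445),(yo,.047)):
        a=f(383,y,.063); P=t+R@np.array([0,0,a[2]/1000+off]); print(n,a,"well centre (along z only)",P.round(4))
E
```

```text
w7 [  6.2  -0.  -45.1] well centre (along z only) [0.5725 0.0075 0.0692]
w7 [  6.2  -0.  -46.7] well centre (along z only) [0.5722 0.0066 0.0692]
w14 [ 30.6   0.1 -44.2] well centre (along z only) [0.5727 0.0071 0.0936]
w14 [ 30.6   0.1 -46.3] well centre (along z only) [0.5726 0.0067 0.0936]
w6 [ 11.4  -0.1 -45.1] well centre (along z only) [0.5732 0.0072 0.0744]
w6 [ 11.4  -0.1 -46.9] well centre (along z only) [0.573  0.0065 0.0744]
```

```bash
python3 -m crank '[[[0.01,0.0008,0.0014,0.001,0,-0.001,0.25],[0.02,0.0008,0.0014,0.001,0,-0.001,0.25],[0.03,0.0008,0.0014,0.001,0,-0.001,0.25],[0.03,0.0008,0.0014,0.001,0,-0.001,0.25]]]' 50
python3 -c "
from h import *
plan([.5724,.0068,.14],-17)"
python3 -m crank '[[[0.01,0,0,0,0,0,0.25],[0.02,0,0,0,0,0,0.25],[0.03,0,0,0,0,0,0.25],[0.03,0,0,0,0,0,0.25]]]'
python3 - <<'E'
from h import *
c=camera("wrist");save(c,"w21.pkl");crop(c,180,80,150,120,5,"w21.png")
plan([.5724,.0068,.14],-17)
E
```

```text
t: 20.7
tcp_pos: [0.5723, 0.0066, 0.1633]
orientation: [-75.7, 89.9, 177.3]
ft_force: [0.8, 0.3, -1.2]
finger_gap: 0.0356
t 20.7 tcp [0.5723 0.0066 0.1633] heading -17.0 tilt 0.05 F [ 0.8  0.3 -1.2] gap 0.0356 j [-7. 28. 85. -0. 67. 10.]
  move mm [23.3  0.1 -0.2] share [ 0.0467  0.0002 -0.0005] rot [-0.    0.01  0.05] share [-0.      0.0003  0.0011] rows>= 1.0
t: 21.1
tcp_pos: [0.5717, 0.0066, 0.1473]
orientation: [-78.1, 89.8, 174.9]
ft_force: [1.0, -0.2, -2.2]
finger_gap: 0.0355
t 21.15 tcp [0.572  0.0066 0.1478] heading -17.0 tilt 0.11 F [-0.1 -0.7 -1.4] gap 0.0352 j [-7. 29. 86. -0. 65. 10.]
  move mm [ 7.8  0.4 -0.3] share [ 0.0156  0.0007 -0.0006] rot [-0.    0.02  0.11] share [-0.0001  0.0005  0.0024] rows>= 1.0
```

View pics/w21.png

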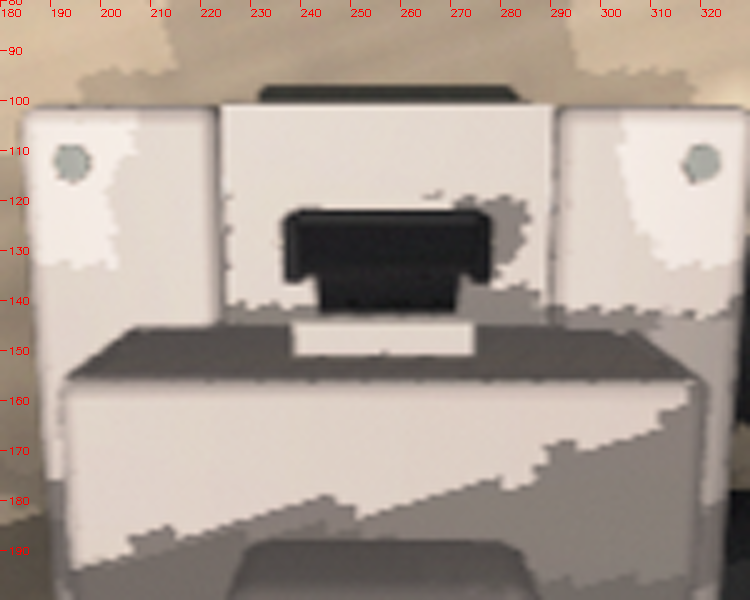

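```bash
python3 -m crank '[[[0.012,0.0007,0,0,0,0.002,0.25],[0.024,0.0007,0,0,0,0.002,0.25],[0.036,0.0007,0,0,0,0.002,0.25],[0.048,0.0007,0,0,0,0.002,0.25],[0.048,0.0007,0,0,0,0.002,0.25]]]' 60
python3 - <<'E'
from h import *
c=camera("wrist");save(c,"w22.pkl");crop(c,180,80,150,120,5,"w22.png")
plan([.5724,.0068,.109],-17)
c=camera("scene");crop(c,190,110,110,110,7,"s22.png")
E
```

```text
t: 21.65
tcp_pos: [0.5716, 0.0066, 0.1226]
orientation: [-72.3, 89.9, -179.3]
ft_force: [-0.3, -0.1, -2.1]
finger_gap: 0.0356
t 21.7 tcp [0.572  0.0065 0.1232] heading -17.01 tilt 0.09 F [-0.2  0.4 -1.4] gap 0.0356 j [-7. 30. 88. -0. 62. 10.]
  move mm [14.2  0.4 -0.4] share [ 0.0284  0.0007 -0.0008] rot [-0.01  0.03  0.08] share [-0.0001  0.0008  0.0019] rows>= 1.0
```

View pics/w22.png

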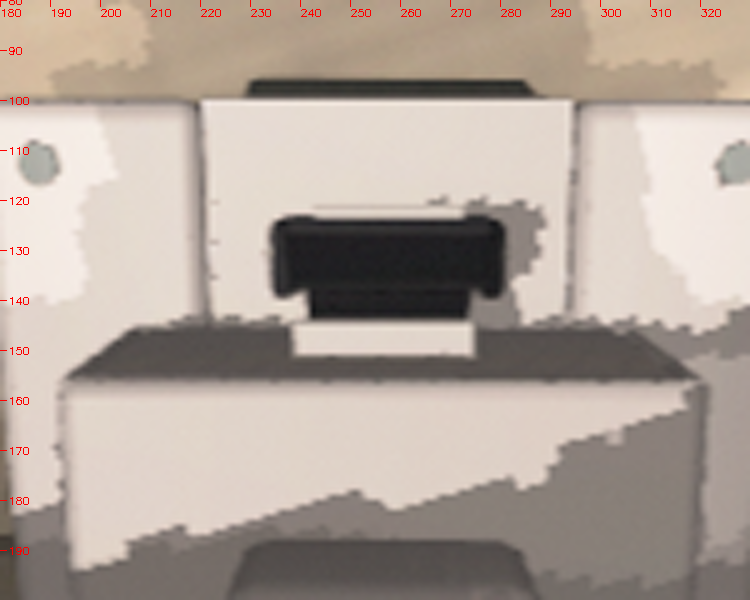

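View pics/s22.png

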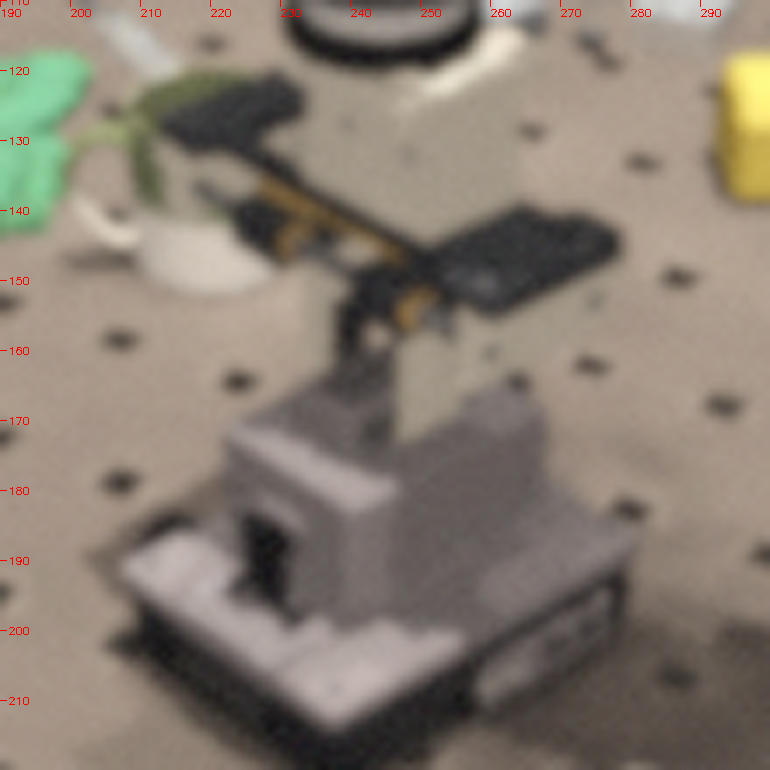

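```bash
python3 -m crank '[[[0.004,0.0008,-0.0004,0,0,0.001,0.25],[0.008,0.0008,-0.0004,0,0,0.001,0.25],[0.012,0.0008,-0.0004,0,0,0.001,0.25],[0.012,0.0008,-0.0004,0,0,0.001,0.25]]]' 60
python3 -c "
from h import *
plan([.5724,.0068,.108],-17)"
python3 -m crank '[[[0.004,0,0,0,0,0,0.25],[0.008,0,0,0,0,0,0.25],[0.008,0,0,0,0,0,0.25]]]'
python3 -c "
from h import *
plan([.5724,.0068,.108],-17)"
```

```text
t: 22.15
tcp_pos: [0.5729, 0.0064, 0.1178]
orientation: [62.6, 89.9, -44.5]
ft_force: [-0.1, -0.5, -0.2]
finger_gap: 0.0356
t 22.15 tcp [0.5729 0.0064 0.1178] heading -17.01 tilt 0.06 F [-0.1 -0.5 -0.2] gap 0.0356 j [-7. 31. 88. -0. 61. 10.]
  move mm [ 9.8 -0.6 -0.2] share [ 0.0196 -0.0012 -0.0004] rot [-0.01  0.03 -0.05] share [-0.0001  0.0006 -0.0011] rows>= 1.0
t: 22.45
tcp_pos: [0.574, 0.0062, 0.1154]
orientation: [89.2, 89.8, -17.8]
ft_force: [-0.6, -0.8, 8.0]
finger_gap: 0.0354
t 22.45 tcp [0.574  0.0062 0.1154] heading -17.0 tilt 0.24 F [-0.6 -0.8  8. ] gap 0.0354 j [-7. 31. 88. -0. 61. 10.]
  move mm [ 7.4 -1.7 -0.1] share [ 0.0147 -0.0035 -0.0002] rot [-0.    0.   -0.24] share [-0.0001  0.0001 -0.0054] rows>= 1.0
```

```bash
python3 -m crank '[[[0.006,-0.003,0,0,0,-0.005,0.25],[0.012,-0.003,0,0,0,-0.005,0.25],[0.012,-0.003,0,0,0,-0.005,0.25]]]'
python3 - <<'E'
from h import *
plan([.5724,.0068,.108],-17)
c=camera("wrist");save(c,"w23.pkl");crop(c,180,80,150,120,5,"w23.png")
E
```

```text
t: 22.75
tcp_pos: [0.5738, 0.0065, 0.1102]
orientation: [99.0, 89.8, -8.0]
ft_force: [2.4, -0.6, 4.8]
finger_gap: 0.0359
t 22.75 tcp [0.5738 0.0065 0.1102] heading -17.01 tilt 0.22 F [ 2.4 -0.6  4.8] gap 0.0359 j [-7. 31. 89. -0. 60. 10.]
  move mm [ 2.2 -1.5  0.1] share [ 0.0045 -0.003   0.0002] rot [-0.01 -0.03 -0.22] share [-0.0002 -0.0008 -0.0049] rows>= 1.0
```

View pics/w23.png

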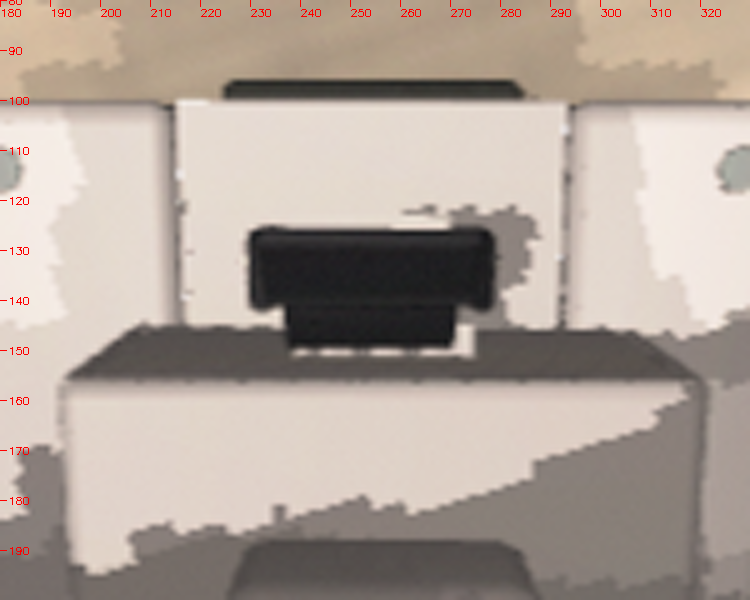

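```bash
python3 -m crank '[[[0.003,-0.003,0,0,0,-0.005,0.25],[0.006,-0.004,0,0,0,-0.005,0.25],[0.009,-0.004,0,0,0,-0.005,0.25],[0.009,-0.004,0,0,0,-0.005,0.25]]]'
python3 -c "
from h import *
plan([.5724,.0068,.108],-17)"
```

```text
t: 23.2
tcp_pos: [0.5739, 0.0065, 0.1081]
orientation: [102.2, 89.7, -4.8]
ft_force: [2.3, -1.6, 15.1]
finger_gap: 0.0354
t 23.2 tcp [0.5739 0.0065 0.1081] heading -17.01 tilt 0.3 F [ 2.3 -1.6 15.1] gap 0.0354 j [-7. 31. 89.  0. 60. 10.]
  move mm [ 0.1 -1.5  0.2] share [ 0.0002 -0.003   0.0003] rot [-0.01 -0.06 -0.29] share [-0.0002 -0.0014 -0.0065] rows>= 1.0
```

```bash
python3 -m crank '[[[0.006,-0.003,0,0,0,-0.006,0.25],[0.009,-0.003,0,0,0,-0.006,0.25],[0.009,-0.003,0,0,0,-0.006,0.25],[0.009,-0.003,0,0,0,-0.006,0.25]]]'
python3 - <<'E'
from h import *
plan([.5724,.0068,.108],-17)
c=camera("wrist");save(c,"w24.pkl");crop(c,180,80,150,120,5,"w24.png")
c=camera("scene");crop(c,190,130,110,110,7,"s24.png")
plan([.5724,.0068,.108],-17)
E
```

```text
t: 23.6
tcp_pos: [0.574, 0.0065, 0.108]
orientation: [104.4, 89.6, -2.6]
ft_force: [-3.4, -2.1, 30.0]
finger_gap: 0.0353
t 23.6 tcp [0.574  0.0065 0.108 ] heading -17.0 tilt 0.36 F [-3.4 -2.1 30. ] gap 0.0353 j [-7. 31. 89.  0. 60. 10.]
  move mm [-0.1 -1.6  0.2] share [-0.0001 -0.0033  0.0004] rot [ 0.   -0.09 -0.35] share [ 0.     -0.002  -0.0077] rows>= 1.0
t 23.7 tcp [0.574  0.0065 0.108 ] heading -17.0 tilt 0.36 F [-4.3 -0.7 30.2] gap 0.0353 j [-7. 31. 89.  0. 60. 10.]
  move mm [-0.  -1.7  0.2] share [-0.0001 -0.0033  0.0004] rot [ 0.   -0.09 -0.35] share [ 0.     -0.002  -0.0077] rows>= 1.0
```

View pics/w24.png

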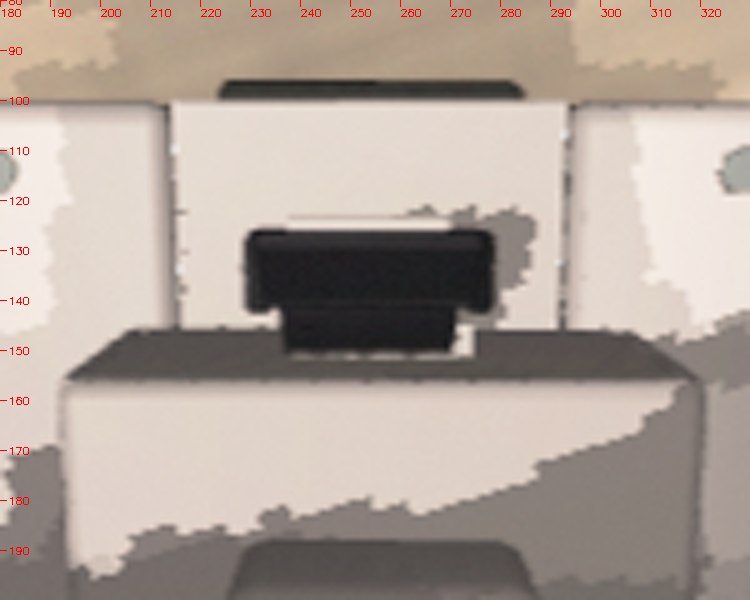

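View pics/s24.png

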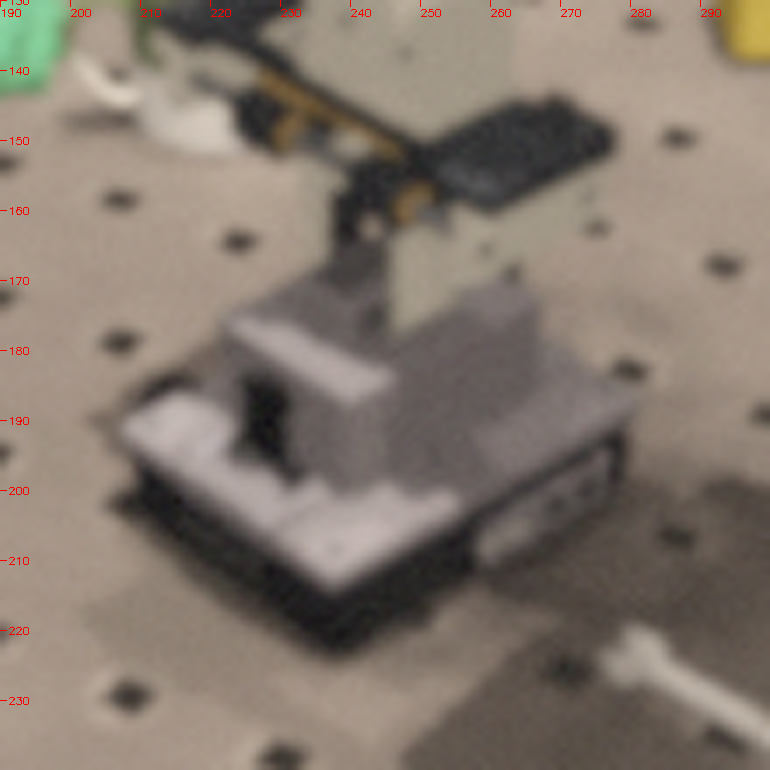

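```bash
python3 -m crank '[[[0.009,-0.003,0,0,-0.002,-0.014,0.25],[0.009,-0.003,0,0,-0.002,-0.02,0.25],[0.009,-0.003,0,0,-0.002,-0.02,0.25],[0.009,-0.003,0,0,-0.002,-0.02,0.25]]]'
python3 -c "
from h import *
plan([.5724,.0068,.108],-17); print(state()['torque'])"
```

```text
t: 24.1
tcp_pos: [0.5741, 0.0065, 0.108]
orientation: [-96.1, 89.8, 156.9]
ft_force: [-6.8, -1.7, 31.6]
finger_gap: 0.0354
t 24.1 tcp [0.5741 0.0065 0.108 ] heading -16.99 tilt 0.21 F [-6.8 -1.7 31.6] gap 0.0354 j [-7. 31. 88.  0. 60. 10.]
  move mm [-0.  -1.7  0.2] share [-0.0001 -0.0035  0.0004] rot [ 0.01 -0.02  0.21] share [ 0.0003 -0.0005  0.0047] rows>= 1.0
[-0.34104403  0.64466029  0.03941582]
```

```bash
python3 -m crank '[[[0.009,0,0,0,0,-0.003,0.25],[0.009,0,0,0,0,-0.003,0.25],[0.009,0,0,0,0,-0.003,0.25],[0.009,0,0,0,0,-0.003,0.25]]]'
python3 - <<'E'
from h import *
plan([.5724,.0068,.108],-17); print(state()['torque'])
c=camera("top");crop(c,235,130,80,90,6,"t25.png");cv2.imwrite("pics/t25f.png",c["color"][:,:,::-1])
plan([.5724,.0068,.108],-17); print(state()['torque'])
E
```

```text
t: 24.5
tcp_pos: [0.5742, 0.0064, 0.108]
orientation: [-99.6, 89.8, 153.5]
ft_force: [-12.2, 1.1, 35.0]
finger_gap: 0.0356
t 24.5 tcp [0.5742 0.0064 0.108 ] heading -16.97 tilt 0.19 F [-12.2   1.1  35. ] gap 0.0356 j [-7. 31. 88.  0. 60. 10.]
  move mm [-0.  -1.8  0.2] share [-0.     -0.0036  0.0004] rot [ 0.03 -0.03  0.19] share [ 0.0007 -0.0007  0.0042] rows>= 1.0
[-0.1520826   1.56950849 -0.04485261]
t 24.55 tcp [0.5742 0.0065 0.108 ] heading -16.97 tilt 0.19 F [-11.6   0.1  34.7] gap 0.0357 j [-7. 31. 88.  0. 60. 10.]
  move mm [-0.  -1.8  0.2] share [-0.     -0.0036  0.0004] rot [ 0.03 -0.03  0.19] share [ 0.0008 -0.0007  0.0042] rows>= 1.0
[-0.08382254  1.60619589 -0.04200942]
```

View pics/t25f.png

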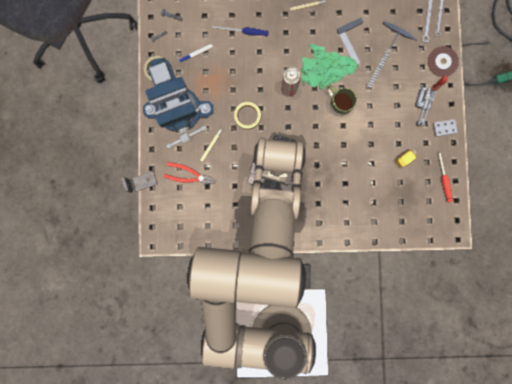

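```bash
python3 -m crank '[[[0.007,-0.006,0,0,0,0.001,0.25],[0.007,-0.006,0,0,0,0.001,0.25],[0.007,-0.006,0,0,0,0.001,0.25],[0.007,-0.006,0,0,0,0.001,0.25]]]'
python3 - <<'E'
from h import *
plan([.5724,.0068,.108],-17); print(state()['torque'])
c=camera("wrist");save(c,"w26.pkl");crop(c,180,80,150,120,5,"w26.png")
plan([.5724,.0068,.108],-17); print(state()['torque'])
E
```

```text
t: 24.95
tcp_pos: [0.5739, 0.0065, 0.108]
orientation: [103.3, 89.7, -3.7]
ft_force: [2.0, -2.5, 22.6]
finger_gap: 0.0355
t 24.95 tcp [0.5739 0.0065 0.108 ] heading -16.97 tilt 0.3 F [ 2.  -2.5 22.6] gap 0.0355 j [-7. 31. 89.  0. 60. 10.]
  move mm [-0.  -1.5  0.2] share [-0.     -0.003   0.0004] rot [ 0.03 -0.07 -0.29] share [ 0.0006 -0.0015 -0.0065] rows>= 1.0
[-0.36617111  0.08013237  0.0065259 ]
t 25.0 tcp [0.5739 0.0065 0.108 ] heading -16.97 tilt 0.3 F [ 1.6 -2.3 21.6] gap 0.0351 j [-7. 31. 89.  0. 60. 10.]
  move mm [ 0.  -1.5  0.2] share [ 0.     -0.0031  0.0004] rot [ 0.03 -0.07 -0.3 ] share [ 0.0006 -0.0016 -0.0066] rows>= 1.0
[-0.36157599  0.06185235 -0.07491428]
```

View pics/w26.png

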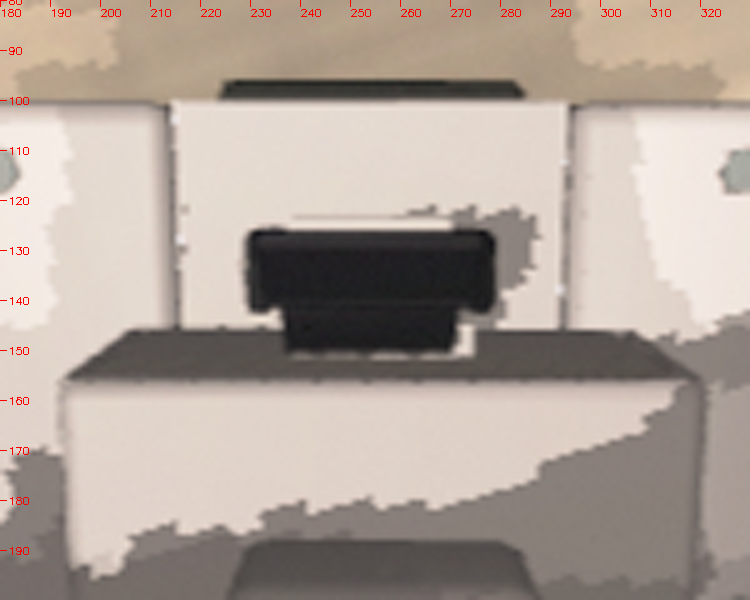

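```bash
python3 - <<'E'
from h import *
from rig import finish_job
print(finish_job()); s=state(); print(s["tcp_pos"],s["ft_force"])
E
```

```text
the job is handed in; nothing more can be done
None
the job is handed in; nothing more can be done
```

The filters are refitted and the cover is snapped on. I handed the job in at about 25 s of the 72 s, with the arm still pressing the cover down at about 22 N.

- **Cassettes:** The particle filter sits squarely in the well. The spark arrester sits squarely on it, within about 1 mm and 0.1° of the filter in the wrist picture.
- **Cover:** Resistance rose to 8 N, then fell to about 5 N after the next 5 mm, which fits both catches snapping over. The tool then stopped at z = 0.108 m, the height for the cover's edge on the deck. Raising the push from 15 N to 30 N moved it only 0.1 mm.
- **Catches:** The wrist picture shows the +y catch nose over its ledge. I had no clear view of the -y catch, so that one is judged only from the force drop, the full depth and the level cover.
- **Side offset and tilt:** The cover sits about 1.5 mm toward blower +x, within its play. The tool reading showed 0.3° of tilt at the end, and side force was about 2 to 3 N.
- **Side force while adjusting:** It briefly reached 12 N during the final press, and I eased it off before finishing.
- **Other things on the table:** None of the moves came near the pliers, spanner or soapstone. In the last top picture the pliers and soapstone are where they were; the arm hid the spanner there.

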